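Time the glue and hold a frame corner square

ROBOT

A 6-joint arm with a two-finger parallel gripper is mounted at the origin on the work surface. World frame = base frame: x ahead of the robot, y to its left, z up, the work surface at z = 0. Lengths are in mm, angles in rad, forces in N, time in s.
With the tool pointing down it reaches from about 300 to 850 mm from the base axis. Payload 5.4 kg.
Tool frame: the origin (TCP) lies on the centre line of the jaws, within the pads' length; the fingertips stand bot.nose_length ahead of it and the grasp point (between the pads) lies 8 mm behind it (bot.nose_length is the distance from the TCP to the fingertips, in mm); z points along the fingers, y is the direction in which the jaws open and shut (so a half turn about z gives the same grasp; the last joint's range is limited). The gripper opens to 85 mm and grips with 20 to 120 N. Pads are 22 mm wide; open, the fingers measure 114 mm over their backs; the gripper's body (76 mm by 85 mm) begins 54 mm behind the grasp point. The pads swing forward as they close: fully open they stand 13 mm farther back than shut.
Start: joints at [-1.361, 0.158, 1.597, -0, 1.386, -0.21], TCP at [234.333, -525.066, 242.299] pointing down, gripper open.
Joint ranges: [-2.91, 2.91], [-0.94, 2.29], [0.18, 2.7], [-1.29, 4.43], [0.17, 2.64], [-3, 3]. Speed limits (rad/s): [2.57, 2.57, 3.14, 3.14, 3.14, 3.14].

INTERFACE

Orientations are given as a rotation vector (axis times angle).
In Python, from plant import sensors, vision, order, bot gives the robot as it stands.
- The arm moves only by the tool play_rows, never from a script. Its argument "rows" is a list that holds one entry, the list of rows, each a list of 5 numbers: the finger opening in cm, from 0 to 8.54, then the shift along the tool's x, y, z in cm, then the turn about the tool's z in degrees. A call has 1 to 10 rows; each row shifts and turns the pose as measured when the row begins, along the tool's axes as they then stand; what a row does not reach is not made up. A row lasts 1/12 s, in which the tool goes at most 41.7 mm and 7.16 degrees, less where a joint would pass 70% of its speed; a pose out of reach is approached as far as the arm can. A call is refused whole if a number of a shift passes 4.17 or a number of a turn 7.16, either way. A call with a gripper value outside its range is refused whole. The fingers move at their own pace and stop on an object; the grip force is fixed at half the most. Time passes only in rows, so rows that do not move let the fingers close. It gives the time, the measured TCP pose, the force and the opening at its end, in the units of the state.
- sensors.get_state(): the state, without advancing time (a new reading comes with each control period).
- vision.read_camera(name): name is "scene" or "side" or "wrist"; returns a dict with "frame" (384x512x3 uint8, red, green, blue), "depth" (384x512 float32, mm along the optical axis (not along the pixel's ray), 0 where there is no reading), "mtx" (3x3 intrinsics, pixels), "k1" (the pictures are not rectified: a ray, as slopes to the right and down, at radius r is drawn at 1 + k1 r^2 times it, then the intrinsics apply), "extrinsics" (4x4, takes a point from camera to world coordinates). Camera axes: x right, y down, z forward; pixel columns grow to the right and rows downward; lengths in mm; the calibration is good to about 2 mm. A picture is of the moment at which its call begins.
- order.job_done(): hands the job in, once; it reports no verdict.
The state is a dict: "time": time; "joint_positions": joint angles; "dq": joint speeds; "joint_torque": joint torques, N m; "eef_pos": TCP position; "eef_rot": TCP orientation; "ft_force": force on the tool from outside, world axes, zero at the start; "ft_torque": the same for the moment, N m; "width": finger opening in mm.
Only numpy, scipy, OpenCV 4.12 (cv2) and the standard library are available. Lean on these libraries where they do the work, as an engineer would, in place of code of your own. Each camera call takes 0.05 s, during which the arm holds its last target.

TASK

The glued corner of the tablet frame on the black board must be kept square while it sets. First wind the bench timer fully, clockwise to its stop, which takes several part turns; then take the L-shaped square by its bar handle, lay it flat on the board inside the corner and press it lightly home so that both its outer faces touch the two rails. Finish while still holding it pressed there with a steady light push, without forcing it, and leave the other things on the bench where they are.

Things in the scene. Friction and masses are not known exactly. Their poses are not given: they have to be found in the camera images.
- timer_key (a joint): angle of the timer's sprung winding key, rad: 0 is run down, 2.8 is the stop (fully wound); it grows as the key turns clockwise seen from above. It starts somewhere between 0 and 0.5. A friction brake of about 0.045 N m outdoes the spring, so the key stays where it is let go and can be gripped afresh
- key_grip (a point): middle of the key's upright grip bar, 57 mm above the bench on the vertical turning axis. The bar is 42 mm long (along this point's x axis), 10 mm thick (its y axis) and stands from 37 to 69 mm above the bench on a disc 42 mm across. z is up; the point turns with the key. The timer body is white, round, 76 mm across, 30 mm tall and screwed to the bench
- square: the L-shaped aluminium square: two legs 100 mm long outside, 22 mm wide, 14 mm thick, along its own x and y axes. Origin on the underside below the middle of the handle; the outer corner (heel, relieved by a 6 mm notch) is at (-35, -35, 0) mm, so the two outer faces are at y = -35 mm (the leg along x) and x = -35 mm (the leg along y). 0.2 to 0.4 kg. It starts flat on the bench, handle up
- square_handle (a point): middle of the square's black bar handle, 36 mm above its underside, straight over its origin (same axes as the square). The bar bridges the two legs: 56 mm long along (1, -1) of these axes, 18 mm thick along (1, 1), its top 52 mm above the underside
- square_heel (a point): the square's outer corner, on its underside (same axes as the square)
- fixture: black board 170 x 170 x 12 mm fixed to the bench, carrying the two rails. Origin at bench level below the inner corner of the rails; the rails run along its +x and +y axes and the board reaches from -22 to 148 mm in x and in y. The square's axes are parallel to these axes, same way round, when it is seated. The square slides on the board with friction (about 0.5 to 1 times its weight and any downward push), so not all of a sideways push reaches the rails
- rail_x: aluminium frame rail fixed on the board, 156 mm long, 16 mm wide, from 12 to 32 mm above the bench; its inner face is the plane y = 0 of the fixture. This frame is that of the fixture
- rail_y: aluminium frame rail fixed on the board, 140 mm long, 16 mm wide, from 12 to 32 mm above the bench; its inner face is the plane x = 0 of the fixture. This frame is that of the fixture
- seat (a point): where the square's origin is when the square is home: 35 mm from both rails' inner faces, on the board's top, 12 mm above the bench (axes of the fixture)
- press_block: the pressing block: an 80 x 50 x 14 mm aluminium plate (long side along its x axis) with the same 52 mm tall black bar handle as the square, along its x axis. It lies near the square and the two may be either way round. Not needed. Origin under its middle
- phone: white phone lying on its back, 148 x 72 x 9 mm; bystander
- phone_stack: pile of four phones, 148 x 72 x 36 mm; bystander
- circuit_board: bare green-black circuit board 95 x 45 x 7 mm; bystander
- magnifier: magnifying glass lying flat, lens ring 88 mm across (origin at its centre), 12 mm thick, handle 18 mm thick reaching 170 mm along its x axis; bystander
- screw_jar: clear jar with black cap, 50 mm across, 60 mm tall; bystander
- screwdriver: screwdriver lying on the bench, about 200 mm long; bystander
Mind the look-alikes: they are no part of the job. What is shaped like the square but pink, purple or yellow is not meant.

How it is judged:
By the outcome, as a careful person would: the job done as asked, in the order asked, and still so for the second after the job is handed in, while the arm keeps its last pose, push and grip.
It also fails if it takes over 72 s, if anything falls off the work surface, if the arm or the gripper's body presses on something with over 40 N, if the wrist force passes 120 N, or if a joint passes its speed limit or range.

## Working session

There is one attempt and no reset: what is moved stays moved. The work goes in short steps, Python scripts to look and compute and a tool call to move; the robot and the scene stay as the last step left them, time stands still between calls to the robot, and variables do not carry over. Pictures are saved under pics/ and viewed, and the job is handed in when it is done.

Besides the shell and the picture viewer there is one more tool, called after "Request:" as name(argument=value, ...), one argument or row to a line, values as JSON. play_rows: Moves the arm, as the interface text tells. Its arguments: {"type":"object","properties":{"rows":{"type":"array","items":{"type":"array","items":{"type":"array","items":{"type":"number"}}}}},"required":["rows"]}

```bash
ls -la; mkdir -p pics; cat > h.py <<'E'
import numpy as np, cv2
from plant import sensors, vision, order, bot
def cam(n): return vision.read_camera(n)
def ray(c,u,v):
    K=np.array(c["mtx"]);k=c["k1"]
    d=np.array([(u-K[0,2])/K[0,0],(v-K[1,2])/K[1,1]]);s=d.copy()
    for _ in range(30): s=d/(1+k*(s@s))
    return np.array([s[0],s[1],1.])
def onplane(c,u,v,z):
    T=np.array(c["extrinsics"]);r=T[:3,:3]@ray(c,u,v);o=T[:3,3]
    return o+r*(z-o[2])/r[2]
def bydepth(c,u,v):
    T=np.array(c["extrinsics"]);return T[:3,:3]@(ray(c,u,v)*c["depth"][int(v),int(u)])+T[:3,3]
def proj(c,p):
    T=np.array(c["extrinsics"]);q=T[:3,:3].T@(np.array(p)-T[:3,3]);s=q[:2]/q[2];s=s*(1+c["k1"]*(s@s))
    K=np.array(c["mtx"]);return np.array([K[0,0]*s[0]+K[0,2],K[1,1]*s[1]+K[1,2]])
def world(c):
    K=np.array(c["mtx"]);h,w=c["depth"].shape
    uu,vv=np.meshgrid(np.arange(w),np.arange(h))
    d=np.stack([(uu-K[0,2])/K[0,0],(vv-K[1,2])/K[1,1]],-1);s=d.copy()
    for _ in range(30): s=d/(1+c["k1"]*(s**2).sum(-1,keepdims=True))
    P=np.concatenate([s,np.ones((h,w,1))],-1)*c["depth"][...,None]
    T=np.array(c["extrinsics"]);return P@T[:3,:3].T+T[:3,3]
def save(c,name,crop=None,scale=1):
    im=c["frame"][...,::-1]
    if crop: x0,y0,x1,y1=crop; im=im[y0:y1,x0:x1]
    im=cv2.resize(im,None,fx=scale,fy=scale,interpolation=cv2.INTER_CUBIC); cv2.imwrite("pics/"+name+".png",im)
E
python3 - <<'E'
from h import *
for n in ["scene","side","wrist"]:
    c=cam(n);save(c,n+"0",scale=1.5);print(n,np.array(c["extrinsics"]).round(2).tolist(),c["k1"])
print(bot.nose_length,sensors.get_state())
E
```

```text
total 12
drwxr-xr-x  3 agent agent 4096 Dec  7 00:16 .
drwxr-xr-x 23 root  root  4096 Dec  7 00:16 ..
drwxr-xr-x  2 agent agent 4096 Dec  7 00:16 pics
scene [[0.85, 0.27, -0.44, 1228.5], [0.52, -0.46, 0.72, -1242.56], [-0.0, -0.85, -0.53, 943.73], [0.0, 0.0, 0.0, 1.0]] -0.021367392307086112
side [[0.79, -0.36, 0.5, -265.41], [-0.61, -0.45, 0.65, -1092.64], [-0.01, -0.82, -0.57, 974.19], [0.0, 0.0, 0.0, 1.0]] -0.10802777040993422
wrist [[0.41, -0.88, -0.24, 294.43], [-0.91, -0.39, -0.1, -497.7], [-0.0, 0.26, -0.96, 372.97], [0.0, 0.0, 0.0, 1.0]] -0.011906737170379444
11.0 {'time': 0.15, 'joint_positions': array([-1.36110207e+00,  1.58931208e-01,  1.59792838e+00, -3.00491154e-07,
        1.38619030e+00, -2.10097018e-01]), 'dq': array([-1.44564095e-03, -3.34786925e-03, -3.28815589e-03,  1.08558676e-03,
       -3.78785925e-05, -2.42212734e-03]), 'joint_torque': array([ 3.07166956e-04, -3.96371555e+01, -3.31787252e+01, -3.35377163e-04,
        5.37996297e-03, -1.69641572e-05]), 'eef_pos': array([ 234.24129876, -524.64346642,  241.53524473]), 'eef_rot': array([-3.07121779e+00, -6.54271883e-01,  2.96065606e-09]), 'ft_force': array([ 0.05216359, -0.26344517, -0.20306101]), 'ft_torque': array([-0.01642701, -0.01423707,  0.01260346]), 'width': 85.61608640032766}
```

View pics/scene0.png

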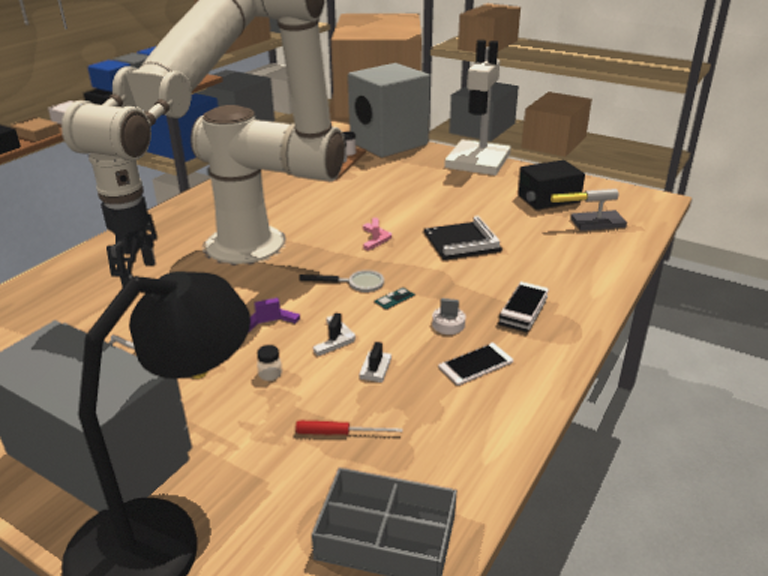

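View pics/side0.png

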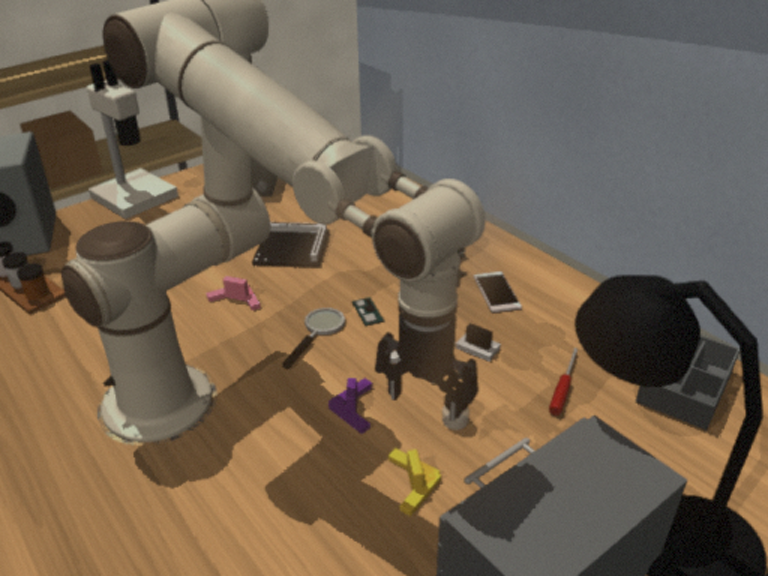

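View pics/wrist0.png

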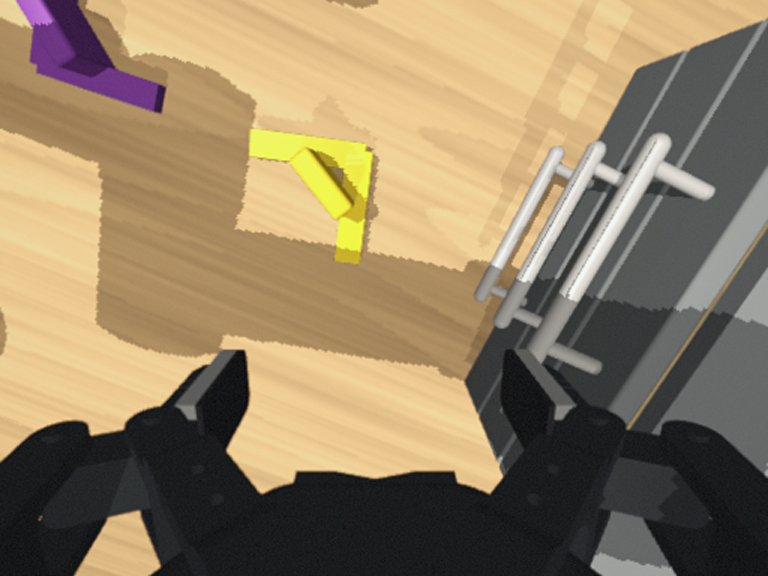

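The scene view at 1.5x shows the timer at about (449,315), the board with rails at (465,238), two aluminium things with black handles at (335,335) and (376,362), and pink (376,233) and purple (272,312) L shapes. The yellow L shows only in the side view, at (417,480). I'll crop in closer.

```bash
python3 - <<'E'
from h import *
c=cam("scene");save(c,"crop1",(195,185,325,265),6)
save(c,"crop2",(270,135,345,180),8)
for n,(u,v) in dict(A=(223,218),B=(250,235),timer=(299,200),fix=(307,158)).items(): print(n,bydepth(c,u,v).round(1))
E
```

```text
A [ 483.  -251.3   49. ]
B [ 605.8 -281.1   48.8]
timer [658.7 -55.7  68.2]
fix [504.9 320.7   9.8]
```

View pics/crop1.png

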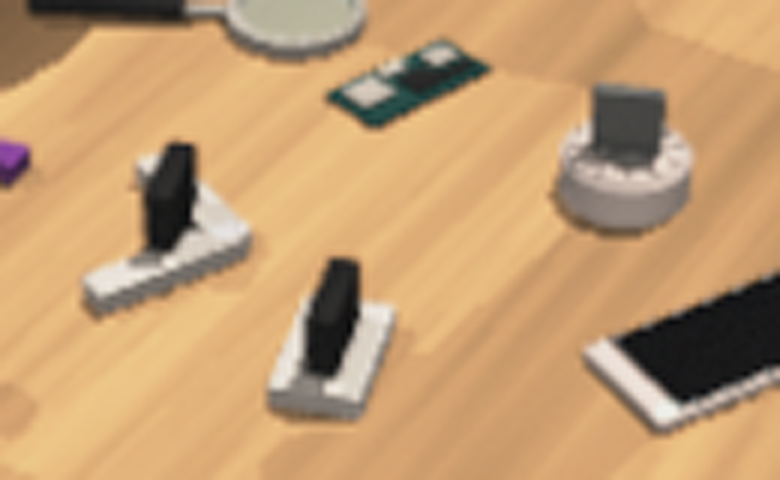

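View pics/crop2.png

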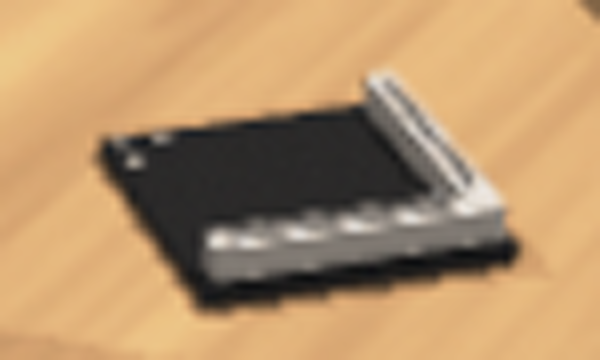

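```bash
cat >> h.py <<'E'
from scipy.spatial.transform import Rotation as Rn
def toolR(): return Rn.from_rotvec(sensors.get_state()["eef_rot"]).as_matrix()
def to(p):
    s=sensors.get_state();R=Rn.from_rotvec(s["eef_rot"]).as_matrix()
    d=R.T@(np.array(p,float)-s["eef_pos"])/10
    jaw=np.degrees(np.arctan2(R[1,1],R[0,1]))
    print("t",round(s["time"],2),"pos",s["eef_pos"].round(1),"jaw",round(jaw,1),"toolshift cm",d.round(2),"q",s["joint_positions"].round(2))
def rect(W,ctr,rad,z0,z1):
    m=(np.hypot(W[...,0]-ctr[0],W[...,1]-ctr[1])<rad)&(W[...,2]>z0)&(W[...,2]<z1)
    p=W[m][:,:2]
    if len(p)<5: return len(p)
    r=cv2.minAreaRect(p.astype(np.float32)); 
    return len(p),np.round(p.mean(0),1),np.round(cv2.boxPoints(r),1).tolist()
E
python3 - <<'E'
from h import *
for n in ["scene","side"]:
    c=cam(n);W=world(c)
    print(n,"key",rect(W,(655,-56),40,62,74))
    m=(W[...,2]>90)&(W[...,0]>100)&(W[...,0]<1100)&(abs(W[...,1])<900)&(c["depth"]>0)
    p=W[m]; H={}
    for q in p:
        k=(int(q[0]//100)*100,int(q[1]//100)*100); H.setdefault(k,[]).append(q[2])
    print({k:(len(v),int(max(v))) for k,v in sorted(H.items()) if len(v)>15})
to((640,-60,260))
E
```

```text
scene key (35, array([659.1, -54. ]), [[635.0, -50.400001525878906], [640.7000122070312, -67.0999984741211], [679.7999877929688, -53.70000076293945], [674.0999755859375, -37.099998474121094]])
{(100, -900): (38, 200), (100, -800): (397, 203), (100, -700): (132, 201), (100, -600): (188, 580), (100, -500): (561, 605), (100, -400): (205, 644), (100, -300): (304, 675), (100, -200): (282, 681), (100, -100): (754, 669), (100, 0): (126, 365), (200, -900): (863, 203), (200, -800): (934, 204), (200, -700): (249, 203), (200, -600): (3477, 581), (200, -500): (817, 604), (200, -400): (1038, 637), (200, -300): (680, 663), (200, -200): (263, 666), (200, -100): (2337, 673), (200, 0): (1034, 654), (200, 700): (88, 336), (200, 800): (132, 404), (300, -900): (1056, 203), (300, -800): (682, 203), (300, -700): (298, 203), (300, -600): (170, 563), (300, -100): (87, 672), (300, 700): (219, 336), (300, 800): (271, 401), (400, -900): (498, 203), (400, -800): (2067, 395), (400, -700): (595, 411), (500, -900): (1635, 421), (500, -800): (2699, 450), (500, -700): (1543, 424), (500, 600): (98, 106), (500, 700): 
[... 459 characters left out ...]
167, 205), (200, -700): (970, 206), (200, -600): (4897, 583), (200, -500): (1184, 605), (200, -400): (935, 641), (200, -300): (46, 659), (200, -100): (2723, 730), (200, 0): (484, 515), (200, 700): (159, 343), (200, 800): (404, 404), (300, -900): (1288, 205), (300, -800): (1830, 206), (300, -700): (846, 205), (300, 700): (268, 341), (300, 800): (206, 404), (400, -900): (589, 205), (400, -800): (2152, 406), (400, -700): (2484, 415), (400, -600): (54, 381), (500, -900): (1596, 423), (500, -800): (1396, 454), (500, -700): (436, 428), (500, 600): (34, 105), (600, 600): (20, 105)}
t 0.3 pos [ 234.3 -524.9  242. ] jaw -65.9 toolshift cm [ 55.99 -25.92  -1.78] q [-1.36  0.16  1.6   0.    1.39 -0.21]
```

Request:
play_rows(
  rows=[
    [[8.5,3.0,-1.4,-0.2,0],[8.5,3.5,-1.6,-0.2,0],[8.5,3.5,-1.6,-0.2,0],[8.5,3.5,-1.6,-0.2,0],[8.5,3.5,-1.6,-0.2,0],[8.5,3.5,-1.6,0,0],[8.5,3.5,-1.6,0,0],[8.5,3.5,-1.6,0,0],[8.5,3.5,-1.6,0,0],[8.5,3.5,-1.6,0,0]],
  ],
)

```text
time: 1.13
eef_pos: [491.0, -234.5, 251.8]
eef_rot: [3.075, 0.632, -0.001]
ft_force: [-0.7, -0.4, 0.7]
width: 85.1
```

```bash
python3 - <<'E'
from h import *
to((635,-62,250))
c=cam("wrist");save(c,"w1",scale=1.5)
W=world(c);print(rect(W,(483,-251),50,40,60),rect(W,(655,-56),40,62,74))
E
```

```text
t 1.13 pos [ 491.  -234.5  251.8] jaw -66.8 toolshift cm [ 20.04 -10.18   0.13] q [-0.67  0.07  1.67 -0.    1.4   0.5 ]
(631, array([ 467.7, -230.2]), [[449.1000061035156, -210.60000610351562], [466.70001220703125, -256.79998779296875], [483.70001220703125, -250.39999389648438], [466.0, -204.10000610351562]]) 0
```

View pics/w1.png

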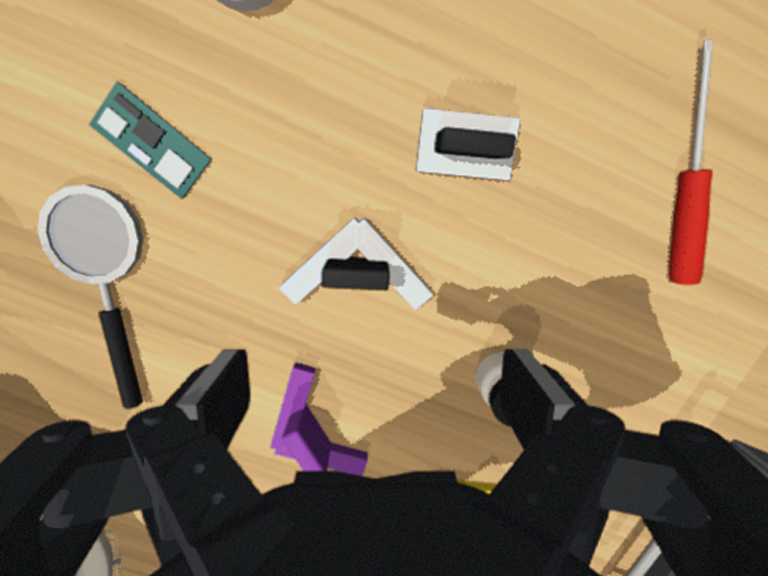

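The wrist view shows the square's heel at (358,222) and handle at (356,273). The press block is at (470,145), the jar under the right finger and the purple look-alike at (300,420). So the aluminium L is the one to take. Next is the timer.

Request:
play_rows(
  rows=[
    [[8.5,3.5,-1.7,0,-7],[8.5,3.3,-2.1,0,-7],[8.5,2.9,-2.3,0,-7],[8.5,2.6,-2.6,0,-7],[8.5,2.2,-2.8,0,-7],[8.5,1.0,-2.0,0,-7],[8.5,0,0,0,-7],[8.5,0,0,0,-7],[8.5,0,0,0,-7],[8.5,0,0,0,-7]],
  ],
)

```text
time: 2.02
eef_pos: [524.3, -28.6, 250.9]
eef_rot: [2.12, 2.316, 0.006]
ft_force: [-0.2, 0.0, 0.5]
width: 85.1
```

```bash
python3 - <<'E'
from h import *
to((657,-54,250))
c=cam("wrist");save(c,"w2",scale=1.5)
W=world(c);print(rect(W,(655,-56),40,62,74));print(rect(W,(655,-56),60,26,33))
E
```

```text
t 2.02 pos [524.3 -28.6 250.9] jaw 5.1 toolshift cm [-3.71 12.99  0.14] q [-0.29  0.02  1.73  0.    1.39 -0.38]
(350, array([656.3, -49.8]), [[635.7000122070312, -52.900001525878906], [639.5, -63.0], [678.7000122070312, -48.20000076293945], [674.9000244140625, -38.099998474121094]])
(1258, array([651.3, -47.2]), [[610.9000244140625, -73.4000015258789], [679.7999877929688, -95.0], [700.9000244140625, -27.700000762939453], [632.0, -6.0]])
```

View pics/w2.png

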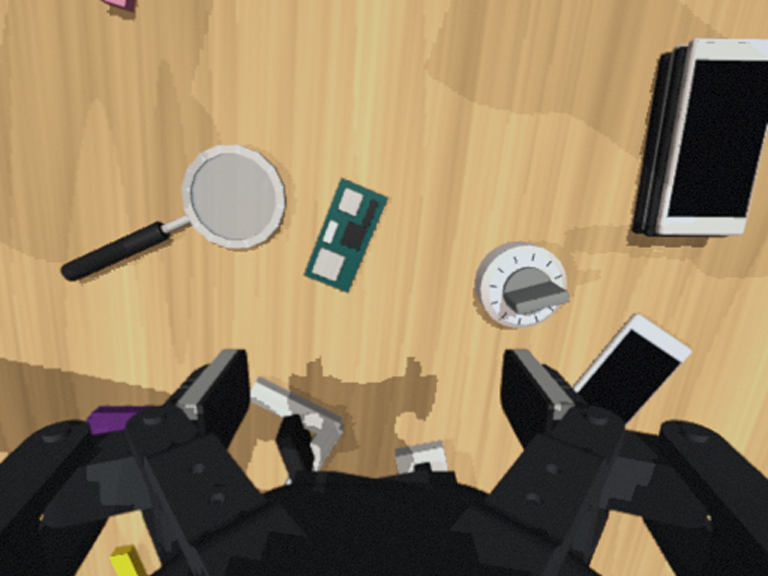

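Request:
play_rows(
  rows=[
    [[8.5,-0.84,3.26,1.0,0],[8.5,-0.84,3.26,1.0,0],[8.5,-0.84,3.26,1.0,0],[8.5,-0.84,3.26,1.0,0],[8.5,0,0,0,-7],[8.5,0,0,0,-7],[8.5,0,0,0,-7],[8.5,0,0,0,-7],[8.5,0,0,0,-7],[8.5,0,0,0,-7]],
  ],
)

```text
time: 2.9
eef_pos: [660.9, -51.8, 199.8]
eef_rot: [-1.136, -2.919, -0.002]
ft_force: [-0.2, 0.6, -0.7]
width: 84.9
```

Request:
play_rows(
  rows=[
    [[8.5,0,0,0,-7],[8.5,0,0,0,-7],[8.5,0,0,0,-7],[8.5,0,0,0,-7],[8.5,0,0,0,-7],[8.5,0,0,0,-7],[8.5,0,0,0,-7],[8.5,0,0,0,-7],[8.5,0,0,0,-7],[8.5,0,0,0,0]],
  ],
)

```text
time: 3.73
eef_pos: [660.2, -53.7, 196.9]
eef_rot: [0.596, -3.073, -0.013]
ft_force: [0.5, 0.1, -0.1]
width: 85.1
```

```bash
python3 - <<'E'
from h import *
to((657,-50.5,120))
c=cam("wrist");save(c,"w3",scale=1.5)
W=world(c);print(rect(W,(655,-52),40,62,74));print(rect(W,(655,-52),60,26,33))
E
```

```text
t 3.73 pos [660.2 -53.7 196.9] jaw 112.0 toolshift cm [0.1  0.34 7.69] q [-0.26  0.42  1.36  0.    1.37 -2.22]
(447, array([656.9, -51.3]), [[636.2000122070312, -53.599998474121094], [639.7000122070312, -63.0], [678.5, -48.599998474121094], [675.0, -39.20000076293945]])
(1942, array([653.5, -52.8]), [[610.5999755859375, -31.600000381469727], [637.5, -98.0], [703.7999877929688, -71.19999694824219], [677.0, -4.800000190734863]])
```

View pics/w3.png

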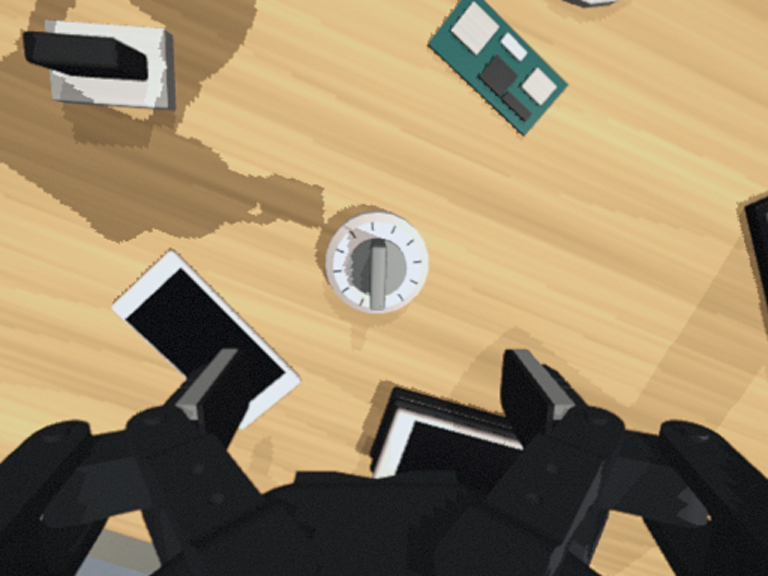

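Request:
play_rows(
  rows=[
    [[8.5,0.1,0.2,2.0,1.6],[8.5,0.1,0.15,3.0,0],[8.5,0,0,3.0,0],[8.5,0,0,2.0,0],[8.5,0,0,0,0]],
  ],
)

```text
time: 4.2
eef_pos: [658.5, -51.8, 96.7]
eef_rot: [0.501, -3.097, -0.007]
ft_force: [-1.7, -0.2, -0.6]
width: 84.5
```

```bash
python3 - <<'E'
from h import *
to((657.2,-51.2,54))
E
```

```text
t 4.2 pos [658.5 -51.8  96.7] jaw 108.4 toolshift cm [0.08 0.07 4.27] q [-0.26  0.51  1.45  0.    1.18 -2.15]
```

Request:
play_rows(
  rows=[
    [[8.5,0.08,0.07,2.0,-1.8],[8.5,0,0,2.0,0],[8.5,0,0,0.3,0],[8.5,0,0,0,0]],
  ],
)

```text
time: 4.53
eef_pos: [658.8, -51.8, 55.5]
eef_rot: [0.531, -3.094, -0.006]
ft_force: [0.5, -0.6, -0.2]
width: 84.9
```

```bash
python3 - <<'E'
from h import *
to((657.2,-51.2,54))
c=cam("side");save(c,"s1",(250,120,400,320),4)
E
```

```text
t 4.53 pos [658.8 -51.8  55.5] jaw 109.5 toolshift cm [0.13 0.11 0.15] q [-0.26  0.57  1.46  0.    1.11 -2.17]
```

Request:
play_rows(
  rows=[
    [[3.0,0.12,0.1,0.15,-0.7],[2.0,0,0,0,0],[2.0,0,0,0,0],[2.0,0,0,0,0],[0.5,0,0,0,0],[0.5,0,0,0,0],[0.5,0,0,0,0],[0.5,0,0,0,0]],
  ],
)

```text
time: 5.25
eef_pos: [661.0, -50.2, 62.4]
eef_rot: [-0.546, 3.087, 0.004]
ft_force: [0.4, -2.6, -3.0]
width: 8.4
```

```bash
python3 - <<'E'
from h import *
to((657.2,-51.2,54));s=sensors.get_state();print(s["width"],s["ft_force"],s["ft_torque"])
E
```

```text
t 5.25 pos [661.  -50.2  62.4] jaw 110.1 toolshift cm [0.4  0.03 0.84] q [-0.26  0.56  1.46  0.01  1.12 -2.18]
8.405142748758522 [ 0.35125914 -2.62162479 -2.96579562] [-0.59656158 -0.21416121  0.03295061]
```

```bash
python3 - <<'E'
from h import *
c=cam("scene");save(c,"c3",(255,150,345,240),6)
s=sensors.get_state();print(s["width"],s["eef_pos"],s["ft_force"])
E
```

```text
8.81952995222072 [661.01574523 -50.26736194  62.3603977 ] [-0.16804488  0.81774102  0.73663898]
```

View pics/c3.png

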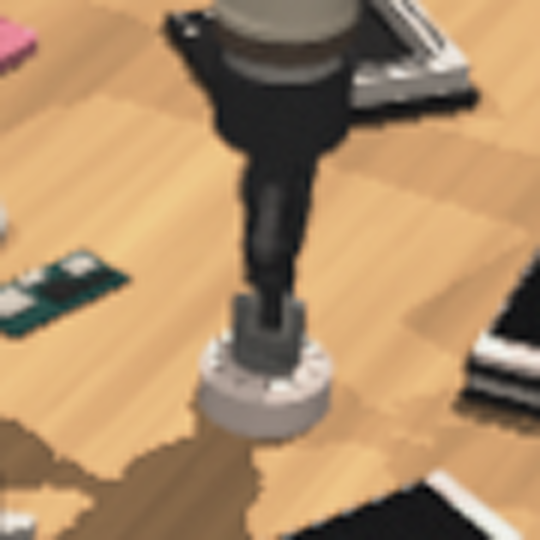

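Request:
play_rows(
  rows=[
    [[3.5,0,0,0,0],[3.5,0,0,0,0],[3.5,0.3,0,0.4,0],[3.5,0,0,0,0]],
  ],
)

```text
time: 5.63
eef_pos: [658.3, -51.9, 58.2]
eef_rot: [-0.545, 3.087, 0.003]
ft_force: [0.2, -0.7, 0.0]
width: 34.9
```

```bash
python3 - <<'E'
from h import *
to((657.2,-51.2,57))
s=sensors.get_state();print(s["width"],s["ft_force"])
E
```

```text
t 5.63 pos [658.3 -51.9  58.2] jaw 110.0 toolshift cm [0.08 0.11 0.12] q [-0.26  0.56  1.47  0.01  1.11 -2.19]
34.91363954392047 [ 0.18497692 -0.72090277  0.01947588]
```

Request:
play_rows(
  rows=[
    [[2.0,0.15,0.1,0.3,0],[0.5,0,0,0.1,0],[0.5,0,0,0,0],[0.5,0,0,0,0]],
  ],
)

```text
time: 5.97
eef_pos: [656.6, -51.8, 54.1]
eef_rot: [-0.544, 3.086, 0.003]
ft_force: [-0.1, 0.8, 1.3]
width: 9.1
```

```bash
python3 - <<'E'
from h import *
to((657.2,-51.2,54))
s=sensors.get_state();print(s["width"],s["ft_force"],s["ft_torque"])
E
```

```text
t 5.97 pos [656.6 -51.8  54.1] jaw 110.0 toolshift cm [-0.08  0.03  0.01] q [-0.26  0.56  1.48  0.01  1.1  -2.19]
9.0615682111049 [-0.11083707  0.8065695   1.28320766] [-0.02716073  0.03874546  0.01397037]
```

Request:
play_rows(
  rows=[
    [[0.5,0,0,0,3],[0.5,0,0,0,5],[0.5,0,0,0,5],[0.5,0,0,0,5],[0.5,0,0,0,5]],
  ],
)

```text
time: 6.38
eef_pos: [656.5, -50.9, 54.1]
eef_rot: [0.105, 3.133, 0.006]
ft_force: [0.1, 1.2, 0.6]
width: 9.0
```

```bash
python3 - <<'E'
from h import *
to((657.2,-51.2,54))
s=sensors.get_state();print(s["width"],s["ft_force"],s["ft_torque"])
E
```

```text
t 6.38 pos [656.5 -50.9  54.1] jaw 86.2 toolshift cm [-0.08 -0.03  0.01] q [-0.26  0.56  1.48  0.01  1.1  -1.77]
9.0306242455846 [0.14075118 1.16264344 0.63925722] [0.03475551 0.06012975 0.02959831]
```

Request:
play_rows(
  rows=[
    [[0.5,0,0,0,6],[0.5,0,0,0,6],[0.5,0,0,0,6],[0.5,0,0,0,6],[0.5,0,0,0,6],[0.5,0,0,0,6],[0.5,0,0,0,6],[0.5,0,0,0,6],[0.5,0,0,0,6],[0.5,0,0,0,6]],
  ],
)

```text
time: 7.22
eef_pos: [657.7, -49.0, 54.2]
eef_rot: [1.723, 2.62, 0.012]
ft_force: [1.7, 1.2, 0.2]
width: 9.2
```

```bash
python3 - <<'E'
from h import *
to((657.2,-51.2,54))
s=sensors.get_state();print(s["width"],s["ft_force"],s["ft_torque"])
E
```

```text
t 7.22 pos [657.7 -49.   54.2] jaw 23.3 toolshift cm [-0.18 -0.13  0.02] q [-0.26  0.56  1.48  0.01  1.09 -0.67]
9.173230032529952 [1.65640905 1.18088565 0.17480114] [-0.1179738   0.01376098  0.0925349 ]
```

Request:
play_rows(
  rows=[
    [[0.5,-0.08,-0.05,0,6],[0.5,-0.06,-0.05,0,6],[0.5,0,0,0,6],[0.5,0,0,0,6],[0.5,0,0,0,6],[0.5,0,0,0,5]],
  ],
)

```text
time: 7.72
eef_pos: [659.0, -48.9, 54.2]
eef_rot: [2.459, 1.945, 0.02]
ft_force: [1.3, -0.1, -0.6]
width: 9.1
```

```bash
python3 - <<'E'
from h import *
to((657.2,-51.2,54))
s=sensors.get_state();print(s["width"],s["ft_force"],s["ft_torque"])
E
```

```text
t 7.72 pos [659.  -48.9  54.2] jaw -13.3 toolshift cm [-0.27 -0.12  0.02] q [-0.26  0.56  1.48  0.01  1.09 -0.03]
9.051161195493064 [ 1.29101481 -0.06477069 -0.57687725] [-0.20985705  0.17703428  0.08028661]
```

Request:
play_rows(
  rows=[
    [[0.5,-0.05,0,0,4],[0.5,0,0,0,4],[0.5,0,0,0,4],[0.5,0,0,0,4]],
  ],
)

```text
time: 8.05
eef_pos: [659.6, -49.1, 54.2]
eef_rot: [2.717, 1.566, 0.021]
ft_force: [1.5, -0.1, 0.1]
width: 8.8
```

Request:
play_rows(
  rows=[
    [[0.5,0,0,0,4],[0.5,0,0,0,4]],
  ],
)

```text
time: 8.22
eef_pos: [659.8, -49.3, 54.2]
eef_rot: [2.824, 1.364, 0.021]
ft_force: [1.3, 0.5, 0.2]
width: 8.9
```

```bash
python3 - <<'E'
from h import *
to((657.2,-51.2,54))
s=sensors.get_state();print(s["width"],s["ft_force"],s["ft_torque"])
E
```

```text
t 8.22 pos [659.8 -49.3  54.2] jaw -38.4 toolshift cm [-0.31 -0.08  0.01] q [-0.26  0.56  1.48  0.01  1.09  0.41]
8.93581924630802 [1.32580874 0.4623648  0.20119035] [-0.11550751  0.2865409   0.08317026]
```

Request:
play_rows(
  rows=[
    [[0.5,0,0,0,3],[0.5,0,0,0,3]],
  ],
)

```text
time: 8.38
eef_pos: [660.0, -49.4, 54.2]
eef_rot: [2.894, 1.208, 0.021]
ft_force: [1.6, -0.1, 0.3]
width: 8.9
```

Request:
play_rows(
  rows=[
    [[0.5,0,0,0,3],[0.5,0,0,0,3]],
  ],
)

```text
time: 8.55
eef_pos: [660.1, -49.4, 54.3]
eef_rot: [2.949, 1.062, 0.019]
ft_force: [0.1, 0.6, 0.1]
width: 9.0
```

```bash
python3 - <<'E'
from h import *
to((657.2,-51.2,54))
s=sensors.get_state();print(s["width"],s["ft_force"],s["ft_torque"])
c=cam("wrist");save(c,"w4",scale=1.5)
E
```

```text
t 8.55 pos [660.1 -49.4  54.3] jaw -50.4 toolshift cm [-0.34 -0.05  0.03] q [-0.26  0.56  1.48  0.    1.09  0.62]
8.98488587199038 [0.06691517 0.61330091 0.06721557] [0.06538782 0.2348228  2.37906254]
```

View pics/w4.png

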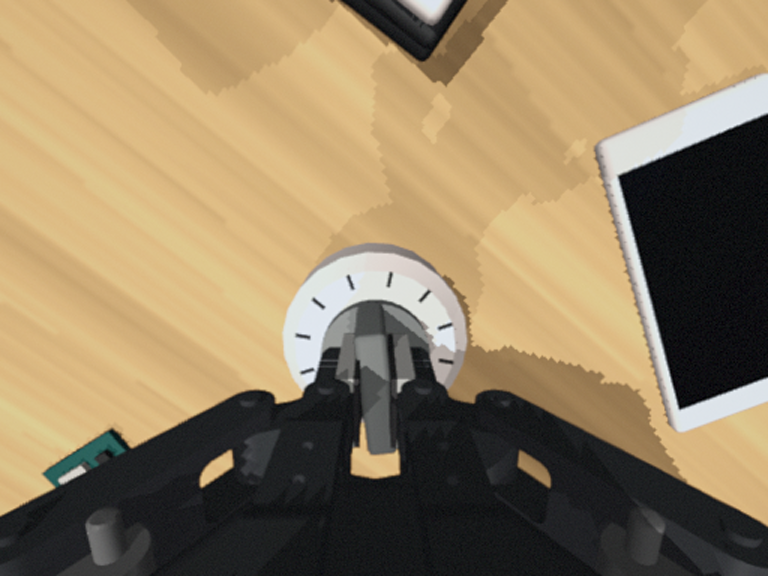

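The wrist view shows the jaws still on the key bar at (375,380). The wrist torque jumped from 0.08 to 2.4 N m after a 160° turn (2.80 rad), so the key is at its stop. I'll relax, release and check.

Request:
play_rows(
  rows=[
    [[0.5,0,0,0,0],[0.5,0,0,0,0]],
  ],
)

```text
time: 8.77
eef_pos: [660.0, -49.3, 54.2]
eef_rot: [2.942, 1.074, 0.017]
ft_force: [1.0, -0.4, 0.5]
width: 8.9
```

```bash
python3 - <<'E'
from h import *
to((657.2,-51.2,54))
s=sensors.get_state();print(s["width"],s["ft_force"],s["ft_torque"])
E
```

```text
t 8.77 pos [660.  -49.3  54.2] jaw -49.9 toolshift cm [-0.34 -0.04  0.02] q [-0.26  0.56  1.48 -0.    1.09  0.62]
8.940765420383093 [ 0.97499408 -0.40316757  0.54791199] [-0.05126163  0.21077437  2.24958181]
```

Request:
play_rows(
  rows=[
    [[4.0,0,0,0,0],[6.0,0,0,0,0],[8.5,0,0,0,0],[8.5,0,0,-2.5,0],[8.5,0,0,-4,0],[8.5,0,0,-4,0],[8.5,0,0,-4,0],[8.5,0,0,-3,0],[8.5,0,0,0,0]],
  ],
)

```text
time: 9.52
eef_pos: [654.4, -49.4, 231.5]
eef_rot: [-2.959, -1.049, -0.007]
ft_force: [0.6, -0.5, 1.8]
width: 84.9
```

```bash
python3 - <<'E'
from h import *
to((466.4,-230.5,200))
c=cam("wrist");save(c,"w5",(150,100,400,300),3)
W=world(c);print(rect(W,(657,-51),40,62,74))
E
```

```text
t 9.52 pos [654.4 -49.4 231.5] jaw -51.0 toolshift cm [-26.02   2.22   3.02] q [-0.26  0.37  1.36  0.    1.4   0.63]
(356, array([658. , -49.9]), [[639.7999877929688, -62.599998474121094], [647.2000122070312, -69.19999694824219], [675.0999755859375, -38.29999923706055], [667.7999877929688, -31.600000381469727]])
```

View pics/w5.png

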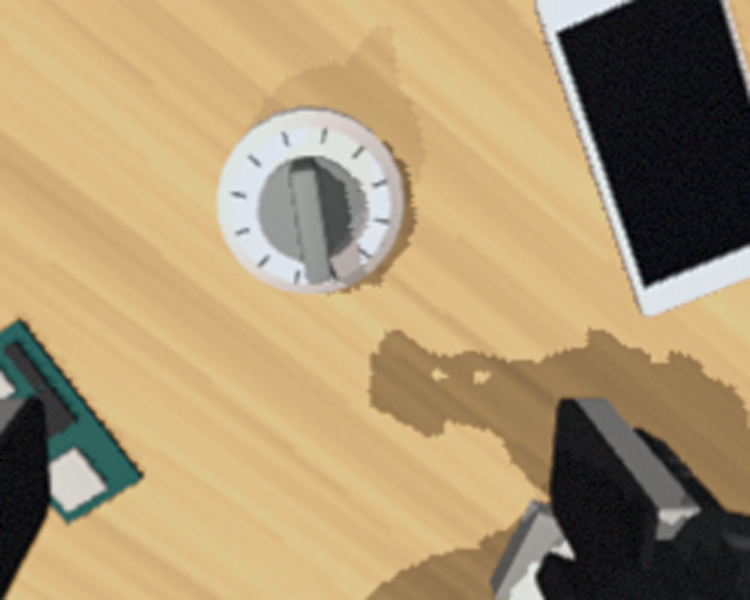

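Request:
play_rows(
  rows=[
    [[5.0,0,0,3,-5],[5.0,0,0,4,-4],[5.0,0,0,4,0],[5.0,0,0,2.5,0],[5.0,0,0,0,0]],
  ],
)

```text
time: 9.98
eef_pos: [654.5, -50.0, 89.1]
eef_rot: [-2.868, -1.279, -0.011]
ft_force: [-0.2, -0.0, -0.5]
width: 49.8
```

```bash
python3 - <<'E'
from h import *
to((657.3,-50.8,55))
c=cam("wrist");save(c,"w6",scale=1.5)
W=world(c);print(rect(W,(657,-51),40,62,74))
E
```

```text
t 9.98 pos [654.5 -50.   89.1] jaw -41.9 toolshift cm [0.1  0.26 3.41] q [-0.26  0.51  1.48  0.01  1.15  0.47]
(1153, array([658.7, -49.6]), [[640.5, -62.900001525878906], [647.5999755859375, -69.4000015258789], [675.5, -38.400001525878906], [668.4000244140625, -32.0]])
```

View pics/w6.png

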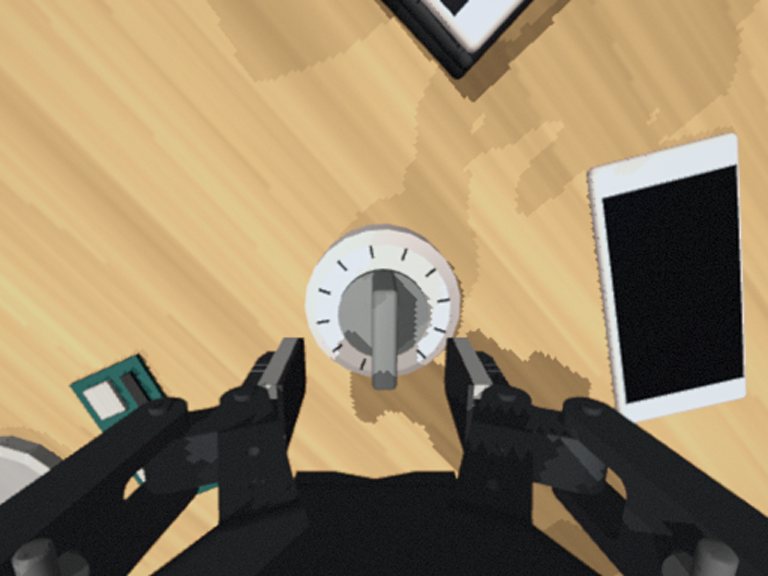

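The bar at (384,330) is lined up with the jaws at 48°, so I'll regrip it and test the stop.

Request:
play_rows(
  rows=[
    [[5.0,0.1,0.28,1.5,0],[4.0,0,0,1.7,0],[2.0,0,0,0,0],[0.5,0,0,0,0],[0.5,0,0,0,0],[0.5,0,0,0,0],[0.5,0,0,0,2],[0.5,0,0,0,2]],
  ],
)

```text
time: 10.7
eef_pos: [658.8, -50.8, 63.3]
eef_rot: [-2.912, -1.176, -0.015]
ft_force: [1.7, 0.1, -8.4]
width: 8.3
```

```bash
python3 - <<'E'
from h import *
to((657.5,-50.8,55))
s=sensors.get_state();print(s["width"],s["ft_force"],s["ft_torque"])
E
```

```text
t 10.7 pos [658.8 -50.8  63.3] jaw -46.0 toolshift cm [-0.1  -0.1   0.83] q [-0.26  0.55  1.47  0.01  1.11  0.54]
8.269466354807122 [ 1.71254294  0.13964863 -8.41582883] [-0.09900194 -0.33757805  1.26004715]
```

Torque built up at once (1.26 N m after 4°), which confirms the stop. I'll release and go over the square.

Request:
play_rows(
  rows=[
    [[4.0,0,0,0,0],[6.0,0,0,0,0],[8.5,0,0,0,0],[8.5,0,0,-3,0],[8.5,0,0,-4,0],[8.5,0,0,-4,0],[8.5,0,0,-4,0],[8.5,0,0,0,0]],
  ],
)

```text
time: 11.37
eef_pos: [659.1, -52.7, 227.5]
eef_rot: [2.909, 1.177, 0.025]
ft_force: [0.9, 0.3, 2.2]
width: 85.4
```

```bash
python3 - <<'E'
from h import *
to((466.4,-230.5,210))
c=cam("wrist");W=world(c);print(rect(W,(657,-51),40,62,74))
c=cam("scene");W=world(c);save(c,"sc2",scale=1.5);save(c,"fx",(270,135,345,180),8)
E
```

```text
t 11.37 pos [659.1 -52.7 227.5] jaw -46.0 toolshift cm [-26.23  -0.63   1.4 ] q [-0.27  0.38  1.36  0.01  1.39  0.54]
(366, array([658. , -49.9]), [[640.0999755859375, -62.400001525878906], [647.5, -69.0], [675.0999755859375, -38.20000076293945], [667.7000122070312, -31.600000381469727]])
```

View pics/fx.png

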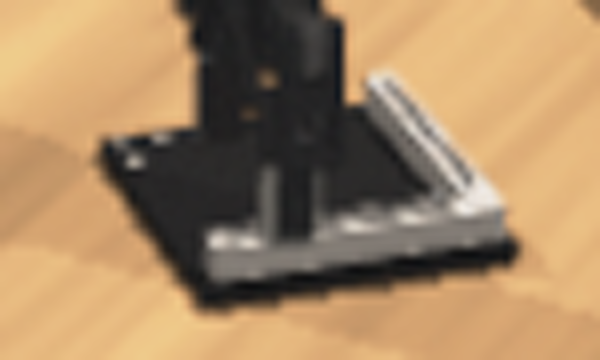

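```bash
python3 - <<'E'
from h import *
c=cam("scene")
for n,(u,v) in dict(inner=(455,193),outer=(500,208),nearend=(210,235),farend=(378,78)).items():
    print(n,onplane(c,u/8+270-.5,v/8+135-.5,32).round(1))
for n,(u,v) in dict(BL=(200,305),L=(100,145),R=(515,250)).items():
    print(n,onplane(c,u/8+270-.5,v/8+135-.5,6).round(1))
E
```

```text
inner [591.7 319.2  32. ]
outer [617.6 316.5  32. ]
nearend [505.6 216.7  32. ]
farend [503.1 415.3  32. ]
BL [513.5 193.1   6. ]
L [389.4 315.    6. ]
R [624.6 324.3   6. ]
```

Request:
play_rows(
  rows=[
    [[8.5,-3.3,-0.1,0,0],[8.5,-3.8,-0.1,0,0],[8.5,-3.8,-0.1,0,0],[8.5,-3.8,-0.1,0,0],[8.5,-3.8,-0.1,0.5,0],[8.5,-3.8,-0.1,0.5,0],[8.5,-3.5,0,0,-7],[8.5,0,0,0,-7],[8.5,0,0,0,-7],[8.5,0,0,0,-7]],
  ],
)

```text
time: 12.35
eef_pos: [447.9, -226.0, 184.4]
eef_rot: [-2.498, -1.843, 0.012]
ft_force: [-0.0, 0.5, -0.5]
width: 84.5
```

Request:
play_rows(
  rows=[
    [[8.5,0,0,0,-7],[8.5,0,0,0,-7],[8.5,0,0,0,-7],[8.5,0,0,0,-7],[8.5,0,0,0,-7],[8.5,0,0,0,0]],
  ],
)

```text
time: 12.85
eef_pos: [440.4, -221.7, 172.0]
eef_rot: [-1.791, -2.506, -0.01]
ft_force: [0.0, -0.5, -0.2]
width: 84.9
```

```bash
python3 - <<'E'
from h import *
to((466.4,-230.5,120))
c=cam("wrist");W=world(c);print(rect(W,(467,-231),50,45,60));save(c,"w7",scale=1.5)
E
```

```text
t 12.85 pos [ 440.4 -221.7  172. ] jaw 19.0 toolshift cm [-1.94  2.33  5.04] q [-0.71  0.06  1.85  0.    1.29 -1.04]
(1085, array([ 464.4, -226.9]), [[446.79998779296875, -204.89999389648438], [466.5, -257.3999938964844], [482.79998779296875, -251.3000030517578], [463.1000061035156, -198.8000030517578]])
```

View pics/w7.png

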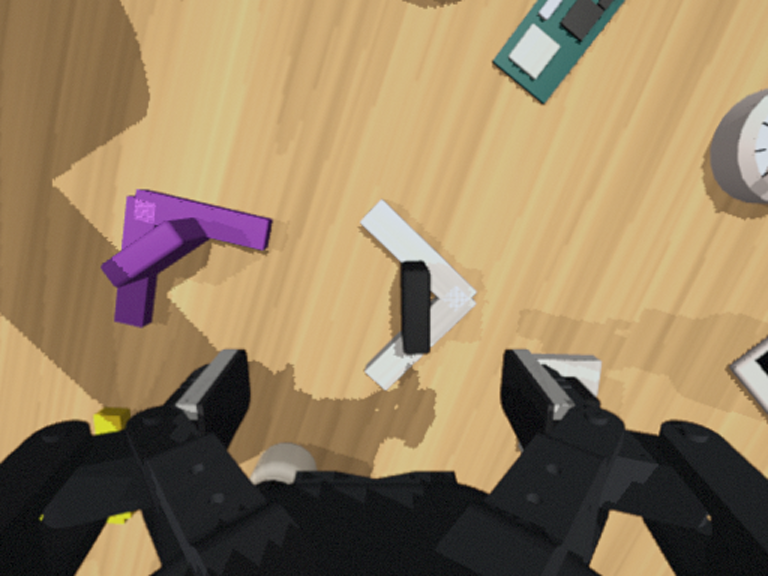

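Request:
play_rows(
  rows=[
    [[6.0,-0.7,1.05,1.0,-1.6],[6.0,-0.7,1.05,2.5,0],[6.0,0,0,3,0],[6.0,0,0,0.5,0],[6.0,0,0,0,0]],
  ],
)

```text
time: 13.32
eef_pos: [461.0, -224.2, 96.0]
eef_rot: [-1.781, -2.509, -0.011]
ft_force: [0.0, -0.6, 0.1]
width: 60.1
```

```bash
python3 - <<'E'
from h import *
to((464.8,-228.1,34))
c=cam("wrist");W=world(c);print(rect(W,(465,-228),50,45,60));save(c,"w8",scale=1.5)
cs=cam("scene");print("jar",bydepth(cs,268/1.5,350/1.5))
E
```

```text
t 13.32 pos [ 461.  -224.2   96. ] jaw 19.3 toolshift cm [-0.84  0.43  6.15] q [-0.69  0.21  1.85  0.    1.15 -1.03]
(2082, array([ 464.5, -226.1]), [[447.0, -204.6999969482422], [466.0, -256.79998779296875], [482.70001220703125, -250.6999969482422], [463.70001220703125, -198.60000610351562]])
jar [ 416.9075992  -394.69548858   54.72422208]
```

View pics/w8.png

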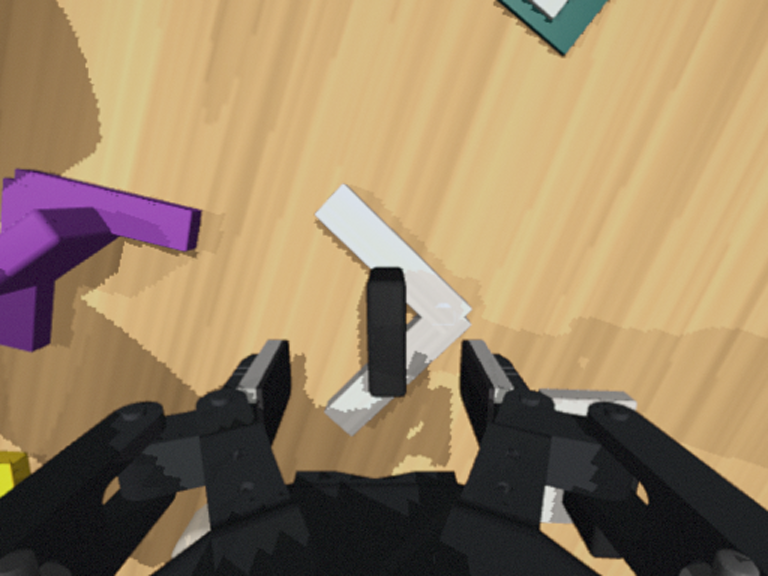

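Request:
play_rows(
  rows=[
    [[6.0,-0.5,0.25,1.0,-0.7],[5.0,-0.33,0.18,2.0,0],[5.0,0,0,2.0,0],[5.0,0,0,0.8,0],[5.0,0,0,0,0]],
  ],
)

```text
time: 13.83
eef_pos: [470.9, -233.4, 46.6]
eef_rot: [-1.78, -2.532, -0.009]
ft_force: [0.5, 0.2, -0.3]
width: 50.1
```

```bash
python3 - <<'E'
from h import *
to((464.8,-227.8,34))
E
```

```text
t 13.83 pos [ 470.9 -233.4   46.6] jaw 19.8 toolshift cm [ 0.69 -0.36  1.29] q [-0.69  0.31  1.84  0.    1.04 -1.04]
```

Request:
play_rows(
  rows=[
    [[5.0,0.4,-0.2,0.5,0],[5.0,0.2,-0.1,0.4,0],[5.0,0,0,0,0],[5.0,0,0,0,0]],
  ],
)

```text
time: 14.17
eef_pos: [467.4, -229.8, 41.7]
eef_rot: [-1.784, -2.536, -0.008]
ft_force: [0.1, -0.5, 0.1]
width: 50.1
```

```bash
python3 - <<'E'
from h import *
to((464.8,-227.8,34))
c=cam("wrist");W=world(c);print(rect(W,(465,-228),50,45,60));save(c,"w9",scale=1.5)
E
```

```text
t 14.17 pos [ 467.4 -229.8   41.7] jaw 19.8 toolshift cm [ 0.25 -0.16  0.79] q [-0.69  0.3   1.86  0.    1.02 -1.04]
(5190, array([ 464.5, -225.5]), [[425.8999938964844, -243.10000610351562], [485.8999938964844, -261.5], [501.5, -210.6999969482422], [441.3999938964844, -192.3000030517578]])
```

View pics/w9.png

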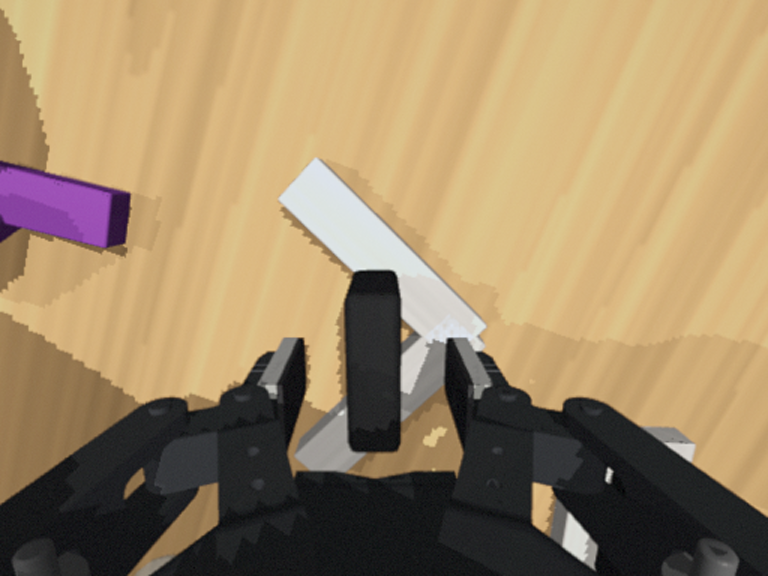

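Request:
play_rows(
  rows=[
    [[5.0,0.25,-0.15,0.4,0],[4.0,0,0,0.2,0],[3.0,0,0,0,0],[1.0,0,0,0,0],[1.0,0,0,0,0],[1.0,0,0,0,0],[1.0,0,0,0,0]],
  ],
)

```text
time: 14.8
eef_pos: [465.9, -228.1, 37.1]
eef_rot: [-1.786, -2.538, -0.009]
ft_force: [-0.4, -0.1, 0.8]
width: 17.1
```

```bash
python3 - <<'E'
from h import *
to((464.8,-227.8,34))
s=sensors.get_state();print(s["width"],s["ft_force"],s["ft_torque"])
E
```

```text
t 14.8 pos [ 465.9 -228.1   37.1] jaw 19.8 toolshift cm [ 0.05 -0.09  0.32] q [-0.69  0.31  1.87  0.    1.   -1.04]
17.092368980266126 [-0.4065375  -0.13582436  0.82084327] [ 0.0764593  -0.06420281  0.04583465]
```

Request:
play_rows(
  rows=[
    [[1.0,0,0,-1,0],[1.0,0,0,-2,0],[1.0,0,0,-4,0],[1.0,0,0,-4,0],[1.0,0,0,-3,0],[1.0,0,0,0,0]],
  ],
)

```text
time: 15.3
eef_pos: [465.3, -228.7, 178.3]
eef_rot: [-1.777, -2.525, -0.009]
ft_force: [1.2, -0.8, -2.0]
width: 16.7
```

```bash
python3 - <<'E'
from h import *
to((530,318,160))
s=sensors.get_state();print(s["width"],s["ft_force"],s["ft_torque"])
c=cam("wrist");save(c,"w10",scale=1.5)
E
```

```text
t 15.3 pos [ 465.3 -228.7  178.3] jaw 19.8 toolshift cm [49.15 24.61  3.52] q [-0.69  0.11  1.78  0.    1.3  -1.04]
16.674373171001207 [ 1.1602702  -0.7550012  -2.00738052] [-0.18090659 -0.23095687  0.03455983]
```

View pics/w10.png

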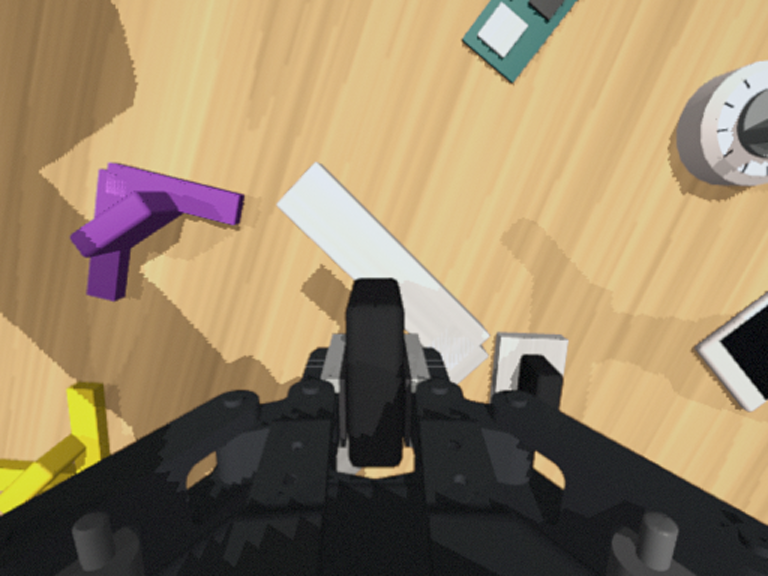

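Request:
play_rows(
  rows=[
    [[1.0,1.5,0.7,0,0],[1.0,3.0,1.5,0,0],[1.0,3.2,1.6,0,0],[1.0,3.2,1.6,0,0],[1.0,3.2,1.6,0,0],[1.0,3.2,1.6,0,0],[1.0,3.2,1.6,0,0],[1.0,3.2,1.6,0,0],[1.0,3.2,1.6,0,0],[1.0,3.2,1.6,0,0]],
  ],
)

```text
time: 16.18
eef_pos: [492.8, 116.1, 166.6]
eef_rot: [-1.777, -2.485, 0.013]
ft_force: [0.1, -0.3, -4.0]
width: 17.0
```

Request:
play_rows(
  rows=[
    [[1.0,3.0,1.5,0,0],[1.0,2,1,0,0],[1.0,0.5,0.2,0,0],[1.0,0,0,0,0]],
  ],
)

```text
time: 16.52
eef_pos: [493.2, 186.1, 159.0]
eef_rot: [-1.759, -2.48, 0.027]
ft_force: [0.1, 0.3, -4.4]
width: 17.2
```

```bash
python3 - <<'E'
from h import *
to((515,180,178))
c=cam("wrist");save(c,"w11",scale=1.5)
E
```

```text
t 16.52 pos [493.2 186.1 159. ] jaw 19.5 toolshift cm [-1.15  1.71 -2.12] q [ 0.1   0.17  1.76  0.05  1.3  -0.25]
```

View pics/w11.png

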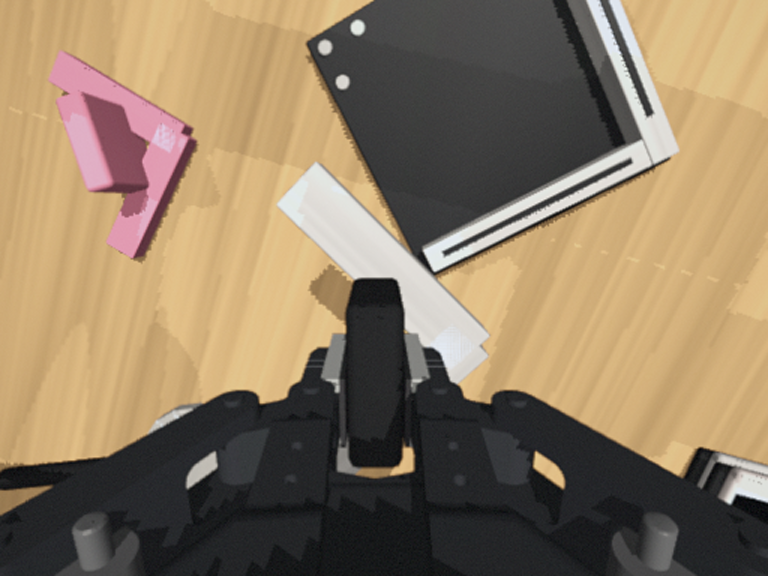

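```bash
python3 - <<'E'
from h import *
print("toolz",toolR()[:,2].round(4))
c=cam("wrist");save(c,"w12",(262,0,462,190),4)
print((W:=world(c))[60,330],)
m=(W[...,2]>27)&(W[...,2]<40)&(W[...,1]>200)
print(m.sum())
E
```

```text
toolz [-0.0932  0.0436 -0.9947]
[510.36746691 323.6120471   11.65497758]
6026
```

View pics/w12.png

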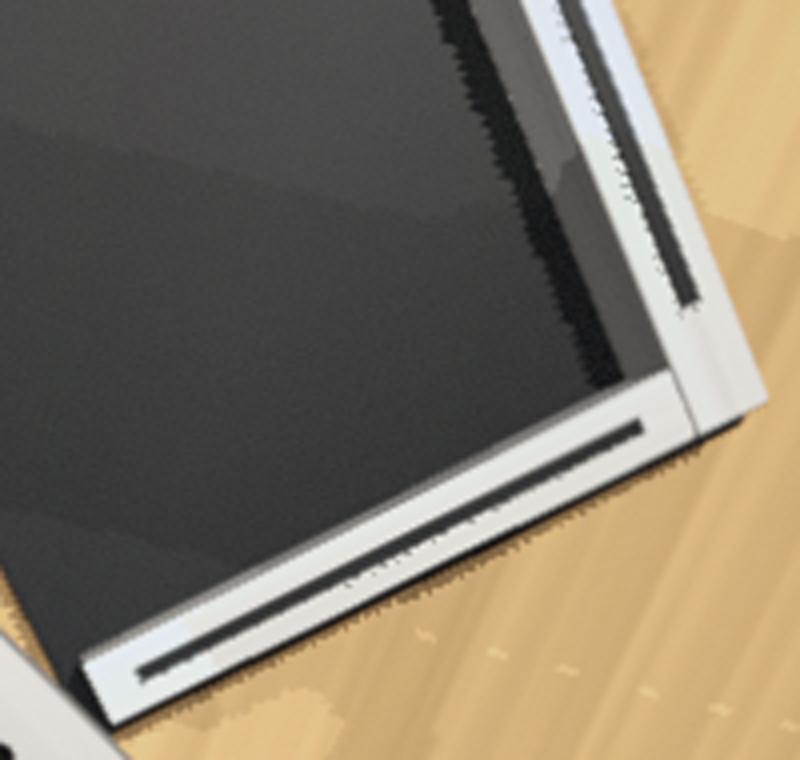

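```bash
python3 - <<'E'
from h import *
L=[("start",[234,-525,242],[-3.071,-.654,0]),("10 rows fast",[491,-234,252],[3.075,.632,-.001]),("",[524,-28,251],[2.12,2.316,.006]),("",[661,-52,200],[-1.136,-2.919,-.002]),("",[660,-53.7,197],[.596,-3.073,-.013]),("down",[658.5,-51.8,96.7],[.501,-3.097,-.007]),("",[658.8,-51.8,55.5],[.531,-3.094,-.006]),("grip",[661,-50,62],[-.546,3.087,.004]),("",[656.6,-51.8,54],[-.544,3.086,.003]),("wound",[660,-49.3,54],[2.942,1.074,.017]),("up",[654,-49,231],[-2.959,-1.049,-.007]),("dn",[654,-50,89],[-2.868,-1.279,-.011]),("grip",[658.8,-50.8,63],[-2.912,-1.176,-.015]),("up",[659,-52.7,227],[2.909,1.177,.025]),("toSq",[448,-226,184],[-2.498,-1.843,.012]),("rot",[440,-221,172],[-1.791,-2.506,-.01]),("",[461,-224,96],[-1.781,-2.509,-.011]),("",[471,-233,46],[-1.78,-2.532,-.009]),("",[467,-229,41],[-1.784,-2.536,-.008]),("grip",[466,-228,37],[-1.786,-2.538,-.009]),("lift",[465,-229,178],[-1.777,-2.525,-.009]),("fast",[493,116,166],[-1.777,-2.485,.013]),("",[493,186,159],[-1.759,-2.48,.027])]
for n,p,r in L:
    R=Rn.from_rotvec(r).as_matrix();z=R[:,2];az=np.arctan2(p[1],p[0]);rad=z[0]*np.cos(az)+z[1]*np.sin(az);tan=-z[0]*np.sin(az)+z[1]*np.cos(az)
    print(n,p,"radial tilt deg %.2f tang %.2f"%(np.degrees(rad),np.degrees(tan)))
E
```

```text
start [234, -525, 242] radial tilt deg -0.10 tang 0.02
10 rows fast [491, -234, 252] radial tilt deg 0.05 tang -0.13
 [524, -28, 251] radial tilt deg 0.22 tang 0.10
 [661, -52, 200] radial tilt deg -0.49 tang 0.22
 [660, -53.7, 197] radial tilt deg -0.75 tang 0.28
down [658.5, -51.8, 96.7] radial tilt deg -0.30 tang 0.19
 [658.8, -51.8, 55.5] radial tilt deg -0.18 tang 0.18
grip [661, -50, 62] radial tilt deg 0.33 tang 0.24
 [656.6, -51.8, 54] radial tilt deg 0.42 tang 0.22
wound [660, -49.3, 54] radial tilt deg 0.79 tang -0.25
up [654, -49, 231] radial tilt deg 0.18 tang 0.22
dn [654, -50, 89] radial tilt deg 0.32 tang 0.26
grip [658.8, -50.8, 63] radial tilt deg 0.46 tang 0.30
up [659, -52.7, 227] radial tilt deg 0.90 tang 0.23
toSq [448, -226, 184] radial tilt deg -2.11 tang 0.57
rot [440, -221, 172] radial tilt deg -3.41 tang 0.91
 [461, -224, 96] radial tilt deg -3.59 tang 1.01
 [471, -233, 46] radial tilt deg -2.58 tang 0.74
 [467, -229, 41] radial tilt deg -2.27 tang 0.66
grip [466, -228, 37] radial tilt deg -2.11 tang 0.67
lift [465, -229, 178] radial tilt deg -3.00 tang 0.81
fast [493, 116, 166] radial tilt deg -3.63 tang 3.41
 [493, 186, 159] radial tilt deg -4.07 tang 4.22
```

```bash
cat >> h.py <<'E'
def tilt():
    s=sensors.get_state();R=Rn.from_rotvec(s["eef_rot"]).as_matrix();z=R[:,2];u=R.T@[0,0,1]
    print("tilt world deg",np.degrees(z[:2]).round(2),"up in tool deg",np.degrees(u[:2]).round(2),"F",s["ft_force"].round(1),"T",s["ft_torque"].round(2),"w",round(s["width"],1))
E
python3 - <<'E'
from h import *
c=cam("wrist")
P={}
for n,(u,v) in dict(inner=(668,370),nearend=(83,660),far=(525,0),outer=(768,402)).items():
    P[n]=onplane(c,u/4+262-.4,v/4-.4,32);print(n,P[n].round(1))
for n in ("nearend","far"):
    d=P[n]-P["inner"];print(n,np.degrees(np.arctan2(d[1],d[0])),np.hypot(*d[:2]))
W=world(c);print(W[100,380],W[80,418],W[25,420])
R=Rn.from_rotvec([-1.786,-2.538,-.009]).as_matrix();print("grip up in tool",np.degrees(R.T@[0,0,1])[:2].round(2));tilt()
E
```

```text
inner [598.1 319.6  32. ]
nearend [502.6 218.7  32. ]
far [539.7 376.2  32. ]
outer [620.7 320.4  32. ]
nearend -133.45389711099182 138.874904626716
far 135.8983338452788 81.39573828218481
[568.36943894 304.68994751  12.0132719 ] [589.80975401 329.17031651  21.00822469] [568.67754418 365.88387963  31.20766173]
grip up in tool [ 1.98 -0.99]
tilt world deg [-5.2   2.49] up in tool deg [ 4.05 -4.09] F [ 0.2 -0.5 -3.9] T [-0.08 -0.09  0.02] w 17.2
```

Request:
play_rows(
  rows=[
    [[1.0,0.7,0.5,0,0],[1.0,1.4,1.0,0,0],[1.0,1.4,1.0,0,0],[1.0,1.4,1.0,0,0],[1.0,0,0,0,0]],
  ],
)

```text
time: 17.08
eef_pos: [513.5, 238.2, 160.1]
eef_rot: [-1.779, -2.468, 0.027]
ft_force: [-0.1, -0.4, -3.8]
width: 17.0
```

```bash
python3 - <<'E'
from h import *
to((528,318,110));tilt()
E
```

```text
t 17.08 pos [513.5 238.2 160.1] jaw 18.6 toolshift cm [6.75 4.27 5.2 ] q [ 0.19  0.26  1.65  0.06  1.31 -0.15]
tilt world deg [-5.18  2.49] up in tool deg [ 4.   -4.13] F [-0.1 -0.4 -3.8] T [-0.06 -0.07 -0.  ] w 17.0
```

Request:
play_rows(
  rows=[
    [[1.0,-3.6,-1.2,0,0],[1.0,-3.6,-1.2,0,0],[1.0,-3.6,-1.2,0,0],[1.0,0,0,0,0],[1.0,0,0,0,0]],
  ],
)

```text
time: 17.5
eef_pos: [514.5, 117.8, 155.3]
eef_rot: [-1.783, -2.469, 0.025]
ft_force: [0.2, 0.6, -3.0]
width: 16.9
```

```bash
python3 - <<'E'
from h import *
to((528,318,110));tilt()
E
```

```text
t 17.5 pos [514.5 117.8 155.3] jaw 18.5 toolshift cm [18.25  7.92  5.24] q [-0.03  0.18  1.75  0.04  1.3  -0.36]
tilt world deg [-5.02  2.44] up in tool deg [ 3.9  -3.99] F [ 0.2  0.6 -3. ] T [ 0.05 -0.11 -0.01] w 16.9
```

Request:
play_rows(
  rows=[
    [[1.0,-1.15,3.4,0,0],[1.0,-1.15,3.4,0,0],[1.0,-1.15,3.4,0,0],[1.0,0,0,0,0],[1.0,0,0,0,0]],
  ],
)

```text
time: 17.92
eef_pos: [619.6, 115.0, 137.7]
eef_rot: [-1.784, -2.454, 0.038]
ft_force: [-0.5, 1.2, -3.4]
width: 17.1
```

```bash
python3 - <<'E'
from h import *
to((528,318,110));tilt()
E
```

```text
t 17.92 pos [619.6 115.  137.7] jaw 18.2 toolshift cm [21.87 -2.14  4.55] q [-0.03  0.46  1.44  0.04  1.34 -0.35]
tilt world deg [-5.82  2.46] up in tool deg [ 4.13 -4.78] F [-0.5  1.2 -3.4] T [-0.03 -0.11  0.  ] w 17.1
```

Request:
play_rows(
  rows=[
    [[1.0,1.15,-3.6,0,0],[1.0,1.15,-3.6,0,0],[1.0,1.15,-3.6,0,0],[1.0,0,0,0,0],[1.0,0,0,0,0]],
  ],
)

```text
time: 18.33
eef_pos: [495.8, 114.9, 140.1]
eef_rot: [-1.777, -2.442, 0.052]
ft_force: [-0.0, -0.1, -3.3]
width: 17.2
```

```bash
python3 - <<'E'
from h import *
to((528,318,110));tilt()
E
```

```text
t 18.33 pos [495.8 114.9 140.1] jaw 18.1 toolshift cm [18.08  9.64  3.49] q [-0.03  0.17  1.8   0.04  1.29 -0.36]
tilt world deg [-6.74  2.47] up in tool deg [ 4.42 -5.66] F [-0.  -0.1 -3.3] T [-0.07 -0.19 -0.06] w 17.2
```

Request:
play_rows(
  rows=[
    [[1.0,0,0,2,0],[1.0,0,0,2,0],[1.0,0,0,0,0]],
  ],
)

```text
time: 18.58
eef_pos: [491.4, 117.4, 102.2]
eef_rot: [-1.779, -2.447, 0.047]
ft_force: [-1.4, 0.5, -4.9]
width: 16.9
```

```bash
python3 - <<'E'
from h import *
to((528,318,110));tilt()
E
```

```text
t 18.58 pos [491.4 117.4 102.2] jaw 18.2 toolshift cm [18.    9.62 -0.32] q [-0.03  0.21  1.83  0.04  1.21 -0.36]
tilt world deg [-6.4   2.46] up in tool deg [ 4.31 -5.33] F [-1.4  0.5 -4.9] T [-0.08 -0.03  0.02] w 16.9
```

Request:
play_rows(
  rows=[
    [[1.0,0,0,-0.7,0],[1.0,0,0,-0.7,0],[1.0,0,0,-0.7,0],[1.0,0,0,-0.7,0],[1.0,0,0,-0.7,0],[1.0,0,0,-0.5,0],[1.0,0,0,0,0]],
  ],
)

```text
time: 19.17
eef_pos: [502.0, 115.4, 153.8]
eef_rot: [-1.785, -2.456, 0.037]
ft_force: [0.0, -0.9, -3.6]
width: 16.8
```

```bash
python3 - <<'E'
from h import *
to((528,318,110));tilt()
E
```

```text
t 19.17 pos [502.  115.4 153.8] jaw 18.1 toolshift cm [18.13  9.11  4.95] q [-0.03  0.16  1.78  0.04  1.3  -0.36]
tilt world deg [-5.7   2.43] up in tool deg [ 4.07 -4.67] F [ 0.  -0.9 -3.6] T [-0.03 -0.15  0.05] w 16.8
```

Request:
play_rows(
  rows=[
    [[1.0,0,0,2,0],[1.0,0,0,2,0],[1.0,0,0,1,0],[1.0,0,0,-0.7,0],[1.0,0,0,-0.7,0],[1.0,0,0,-0.7,0],[1.0,0,0,-0.7,0],[1.0,0,0,-0.7,0],[1.0,0,0,-0.7,0],[1.0,0,0,0,0]],
  ],
)

```text
time: 20.0
eef_pos: [506.6, 115.3, 156.6]
eef_rot: [-1.791, -2.465, 0.026]
ft_force: [0.2, 0.3, -2.4]
width: 16.9
```

```bash
python3 - <<'E'
from h import *
to((528,318,110));tilt()
E
```

```text
t 20.0 pos [506.6 115.3 156.6] jaw 18.1 toolshift cm [18.29  8.63  5.31] q [-0.03  0.16  1.78  0.04  1.29 -0.36]
tilt world deg [-4.94  2.41] up in tool deg [ 3.81 -3.96] F [ 0.2  0.3 -2.4] T [-0.08 -0.17 -0.02] w 16.9
```

Request:
play_rows(
  rows=[
    [[1.0,0,0,3,0],[1.0,0,0,2.5,0],[1.0,0,0,0,0],[1.0,0,0,-0.7,0],[1.0,0,0,-0.7,0],[1.0,0,0,-0.7,0],[1.0,0,0,-0.7,0],[1.0,0,0,-0.7,0],[1.0,0,0,-0.7,0],[1.0,0,0,-0.7,0]],
  ],
)

```text
time: 20.83
eef_pos: [512.5, 115.0, 164.8]
eef_rot: [-1.8, -2.476, 0.011]
ft_force: [0.6, -0.4, -4.0]
width: 17.2
```

Request:
play_rows(
  rows=[
    [[1.0,0,0,3,0],[1.0,0,0,2.5,0],[1.0,0,0,0,0],[1.0,0,0,-0.7,0],[1.0,0,0,-0.7,0],[1.0,0,0,-0.7,0],[1.0,0,0,-0.7,0],[1.0,0,0,-0.7,0],[1.0,0,0,-0.7,0],[1.0,0,0,-0.7,0]],
  ],
)

```text
time: 21.67
eef_pos: [519.9, 114.6, 176.7]
eef_rot: [-1.809, -2.49, -0.007]
ft_force: [0.5, 0.1, -3.7]
width: 16.8
```

```bash
python3 - <<'E'
from h import *
to((528,318,110));tilt()
E
```

```text
t 21.67 pos [519.9 114.6 176.7] jaw 18.1 toolshift cm [18.71  7.3   7.45] q [-0.03  0.14  1.75  0.04  1.3  -0.36]
tilt world deg [-2.78  2.34] up in tool deg [ 3.08 -1.92] F [ 0.5  0.1 -3.7] T [ 0.01 -0.06  0.05] w 16.8
```

Request:
play_rows(
  rows=[
    [[1.0,0,0,3.5,0],[1.0,0,0,2.5,0],[1.0,0,0,0,0],[1.0,0,0,-0.7,0],[1.0,0,0,-0.7,0],[1.0,0,0,-0.7,0],[1.0,0,0,-0.7,0],[1.0,0,0,-0.7,0],[1.0,0,0,-0.7,0],[1.0,0,0,-0.7,0]],
  ],
)

```text
time: 22.5
eef_pos: [527.0, 114.5, 183.9]
eef_rot: [-1.819, -2.505, -0.025]
ft_force: [-0.5, -0.2, -4.8]
width: 16.9
```

Request:
play_rows(
  rows=[
    [[1.0,0,0,3,0],[1.0,0,0,2.5,0],[1.0,0,0,0,0],[1.0,0,0,-0.7,0],[1.0,0,0,-0.7,0],[1.0,0,0,-0.7,0],[1.0,0,0,0,0]],
  ],
)

```text
time: 23.08
eef_pos: [532.5, 115.4, 163.1]
eef_rot: [-1.827, -2.516, -0.04]
ft_force: [0.7, 0.4, -3.3]
width: 16.8
```

```bash
python3 - <<'E'
from h import *
to((523,318,110));tilt()
E
```

```text
t 23.08 pos [532.5 115.4 163.1] jaw 18.0 toolshift cm [19.32  5.36  6.12] q [-0.03  0.16  1.76  0.04  1.23 -0.36]
tilt world deg [-0.59  2.27] up in tool deg [2.34 0.14] F [ 0.7  0.4 -3.3] T [-0.02 -0.05 -0.04] w 16.8
```

Request:
play_rows(
  rows=[
    [[1.0,0.7,0.2,0,1.3],[1.0,1.35,0.33,0,1.3],[1.0,1.35,0.3,0,1.3],[1.0,1.4,0.28,0,1.3],[1.0,1.4,0.24,0,1.3],[1.0,1.4,0.21,0,1.3],[1.0,1.4,0.18,0,1.3],[1.0,1.4,0.15,0,1.3],[1.0,1.4,0.11,0,1.3],[1.0,1.4,0.08,0,1.3]],
  ],
)

```text
time: 23.92
eef_pos: [534.6, 252.3, 185.9]
eef_rot: [-2.128, -2.288, -0.062]
ft_force: [0.1, -0.4, -3.8]
width: 16.9
```

```bash
python3 - <<'E'
from h import *
to((523,318,110));tilt()
E
```

```text
t 23.92 pos [534.6 252.3 185.9] jaw 4.1 toolshift cm [ 6.33 -0.82  7.84] q [0.22 0.22 1.64 0.04 1.26 0.13]
tilt world deg [0.85 2.32] up in tool deg [2.25 1.01] F [ 0.1 -0.4 -3.8] T [-0.   -0.01 -0.02] w 16.9
```

Request:
play_rows(
  rows=[
    [[1.0,3.2,-0.5,0.5,1.5],[1.0,2.8,-0.5,0.5,1.3],[1.0,0,0,0,0],[1.0,0,0,0,0]],
  ],
)

```text
time: 24.25
eef_pos: [523.1, 317.6, 184.6]
eef_rot: [-2.187, -2.235, -0.076]
ft_force: [0.4, -0.1, -2.2]
width: 17.0
```

```bash
python3 - <<'E'
from h import *
to((523,318,110));tilt()
c=cam("wrist");save(c,"w13",scale=1.5)
E
```

```text
t 24.25 pos [523.1 317.6 184.6] jaw 1.2 toolshift cm [-0.29 -0.19  7.45] q [0.33 0.27 1.59 0.04 1.25 0.3 ]
tilt world deg [1.37 2.54] up in tool deg [2.51 1.43] F [ 0.4 -0.1 -2.2] T [-0.06 -0.02 -0.02] w 17.0
```

View pics/w13.png

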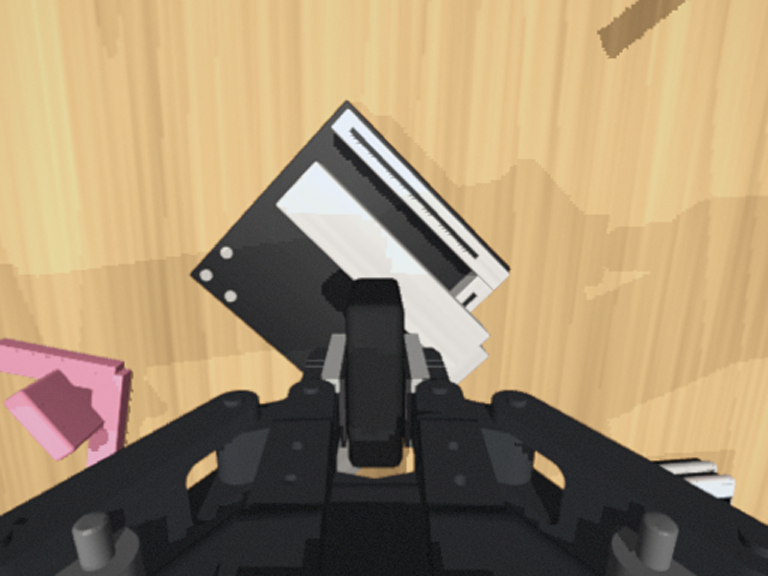

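Request:
play_rows(
  rows=[
    [[1.0,-0.1,0,1.5,0],[1.0,-0.1,0,3,0],[1.0,0,0,3,0],[1.0,0,0,2,0],[1.0,0,0,0,0],[1.0,0,0,0,0]],
  ],
)

```text
time: 24.8
eef_pos: [532.0, 316.7, 94.5]
eef_rot: [-2.195, -2.235, -0.093]
ft_force: [0.4, -0.4, -3.0]
width: 16.5
```

```bash
python3 - <<'E'
from h import *
to((525,318,53));tilt()
c=cam("wrist");save(c,"w14",scale=1.5)
E
```

```text
t 24.8 pos [532.  316.7  94.5] jaw 1.0 toolshift cm [-0.05 -0.85  4.12] q [0.33 0.38 1.64 0.04 1.07 0.29]
tilt world deg [2.07 2.72] up in tool deg [2.69 2.12] F [ 0.4 -0.4 -3. ] T [ 0.    0.07 -0.04] w 16.5
```

View pics/w14.png

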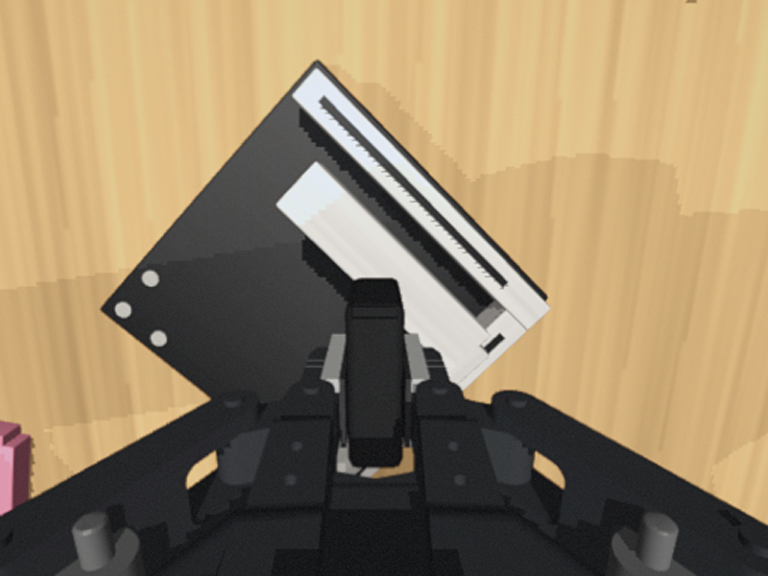

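Request:
play_rows(
  rows=[
    [[1.0,-1.1,-3.6,0,0],[1.0,-1.1,-3.6,0,0],[1.0,0,0,0,0],[1.0,0,0,0,0],[1.0,1.1,3.6,0,0],[1.0,1.1,3.6,0,0],[1.0,0,0,0,0],[1.0,0,0,0,0]],
  ],
)

```text
time: 25.52
eef_pos: [528.7, 312.7, 95.8]
eef_rot: [-2.196, -2.231, -0.083]
ft_force: [-0.5, -0.2, -3.7]
width: 17.1
```

```bash
python3 - <<'E'
from h import *
to((523,318,53));tilt()
E
```

```text
t 25.52 pos [528.7 312.7  95.8] jaw 0.9 toolshift cm [ 0.35 -0.7   4.28] q [0.32 0.37 1.65 0.04 1.08 0.29]
tilt world deg [1.73 2.57] up in tool deg [2.55 1.77] F [-0.5 -0.2 -3.7] T [-0.    0.1   0.01] w 17.1
```

Request:
play_rows(
  rows=[
    [[1.0,0,-0.3,-4,0],[1.0,0.1,-0.3,-4,0],[1.0,0.2,-0.3,-3,0],[1.0,0,0,0,0]],
  ],
)

```text
time: 25.85
eef_pos: [518.3, 310.1, 211.7]
eef_rot: [-2.198, -2.23, -0.085]
ft_force: [2.2, -0.2, -2.1]
width: 16.9
```

```bash
python3 - <<'E'
from h import *
to((523,318,53));tilt()
E
```

```text
t 25.85 pos [518.3 310.1 211.7] jaw 0.8 toolshift cm [ 0.07 -0.02 15.9 ] q [0.32 0.22 1.59 0.03 1.29 0.3 ]
tilt world deg [1.8  2.59] up in tool deg [2.56 1.83] F [ 2.2 -0.2 -2.1] T [ 0.02 -0.13 -0.03] w 16.9
```

Request:
play_rows(
  rows=[
    [[1.0,-1.2,-3.8,0,0],[1.0,-1.2,-3.8,0,0],[1.0,-1.2,-3.8,0,0],[1.0,-1.2,-3.8,0,0],[1.0,0,0,0,0],[1.0,1.2,3.8,0,0],[1.0,1.2,3.8,0,0],[1.0,1.2,3.8,0,0],[1.0,1.2,3.8,0,0],[1.0,0,0,0,0]],
  ],
)

```text
time: 26.68
eef_pos: [512.3, 307.3, 202.1]
eef_rot: [-2.197, -2.23, -0.08]
ft_force: [-0.7, -2.0, -4.1]
width: 16.8
```

```bash
python3 - <<'E'
from h import *
to((523,318,53));tilt()
E
```

```text
t 26.68 pos [512.3 307.3 202.1] jaw 0.8 toolshift cm [ 0.41  0.65 14.97] q [0.32 0.21 1.62 0.03 1.27 0.3 ]
tilt world deg [1.64 2.48] up in tool deg [2.45 1.67] F [-0.7 -2.  -4.1] T [-0.14  0.08 -0.04] w 16.8
```

Request:
play_rows(
  rows=[
    [[1.0,0,0,0,0],[1.0,0,0,0,0],[1.0,0,0,0,0],[1.0,0,0,0,0]],
  ],
)

```text
time: 27.02
eef_pos: [512.5, 306.9, 200.4]
eef_rot: [-2.197, -2.229, -0.077]
ft_force: [-0.4, -0.2, -4.3]
width: 16.7
```

```bash
python3 - <<'E'
from h import *
to((523,318,53));tilt()
E
```

```text
t 27.02 pos [512.5 306.9 200.4] jaw 0.8 toolshift cm [ 0.48  0.66 14.8 ] q [0.32 0.22 1.62 0.03 1.27 0.3 ]
tilt world deg [1.52 2.44] up in tool deg [2.41 1.56] F [-0.4 -0.2 -4.3] T [-0.04  0.02  0.01] w 16.7
```

Request:
play_rows(
  rows=[
    [[1.0,0.1,0.1,0.7,0],[1.0,0.1,0.1,0.7,0],[1.0,0.1,0.1,0.7,0],[1.0,0.1,0,0.7,0],[1.0,0,0,0.7,0],[1.0,0,0,0.7,0]],
  ],
)

```text
time: 27.52
eef_pos: [515.5, 313.4, 158.1]
eef_rot: [-2.197, -2.232, -0.084]
ft_force: [-0.0, -0.6, -3.1]
width: 16.9
```

```bash
python3 - <<'E'
from h import *
to((523,318,53));tilt()
E
```

```text
t 27.52 pos [515.5 313.4 158.1] jaw 0.8 toolshift cm [-1.000e-02  4.200e-01  1.054e+01] q [0.33 0.27 1.64 0.03 1.19 0.3 ]
tilt world deg [1.8  2.54] up in tool deg [2.51 1.84] F [-0.  -0.6 -3.1] T [-0.05  0.01 -0.01] w 16.9
```

Request:
play_rows(
  rows=[
    [[1.0,0,0.2,2.5,0],[1.0,0,0.2,3.5,0],[1.0,0,0,2.0,0],[1.0,0,0,0,0]],
  ],
)

```text
time: 27.85
eef_pos: [522.1, 317.3, 73.5]
eef_rot: [-2.197, -2.232, -0.085]
ft_force: [-0.9, -0.4, -4.9]
width: 17.2
```

```bash
python3 - <<'E'
from h import *
to((523,318,53));tilt()
E
```

```text
t 27.85 pos [522.1 317.3  73.5] jaw 0.9 toolshift cm [-0.03  0.02  2.05] q [0.33 0.4  1.67 0.04 1.04 0.3 ]
tilt world deg [1.84 2.55] up in tool deg [2.52 1.88] F [-0.9 -0.4 -4.9] T [-0.04  0.15 -0.  ] w 17.2
```

Above the pre-seat position at z=73, so I'll come down slowly and watch the force.

Request:
play_rows(
  rows=[
    [[1.0,0,0,0.8,0],[1.0,0,0,0.6,0],[1.0,0,0,0.3,0]],
  ],
)

```text
time: 28.1
eef_pos: [523.0, 318.3, 55.9]
eef_rot: [-2.197, -2.232, -0.085]
ft_force: [0.4, 0.6, -3.6]
width: 17.0
```

```bash
python3 - <<'E'
from h import *
to((523,318,50));tilt()
E
```

```text
t 28.1 pos [523.  318.3  55.9] jaw 0.9 toolshift cm [-0.06 -0.02  0.59] q [0.33 0.42 1.67 0.04 1.01 0.3 ]
tilt world deg [1.85 2.55] up in tool deg [2.52 1.89] F [ 0.4  0.6 -3.6] T [0.04 0.03 0.  ] w 17.0
```

Request:
play_rows(
  rows=[
    [[1.0,0,0,0.3,0],[1.0,0,0,0.3,0]],
  ],
)

```text
time: 28.27
eef_pos: [524.4, 319.1, 51.2]
eef_rot: [-2.198, -2.234, -0.09]
ft_force: [-0.1, -0.6, -3.0]
width: 17.3
```

```bash
python3 - <<'E'
from h import *
to((523,318,49));tilt()
E
```

```text
t 28.27 pos [524.4 319.1  51.2] jaw 0.9 toolshift cm [-0.11 -0.15  0.21] q [0.33 0.43 1.67 0.04 0.99 0.3 ]
tilt world deg [2.01 2.61] up in tool deg [2.58 2.06] F [-0.1 -0.6 -3. ] T [-0.03  0.02  0.01] w 17.3
```

Request:
play_rows(
  rows=[
    [[1.0,0,0,0.2,0],[1.0,0,0,0.2,0]],
  ],
)

```text
time: 28.43
eef_pos: [525.3, 319.6, 49.7]
eef_rot: [-2.198, -2.234, -0.091]
ft_force: [-6.5, -5.1, 12.7]
width: 16.8
```

```bash
python3 - <<'E'
from h import *
to((523,318,49));tilt()
c=cam("wrist");save(c,"w15",scale=1.5)
c=cam("scene");save(c,"sc3",(270,120,350,180),8)
E
```

```text
t 28.43 pos [525.3 319.6  49.7] jaw 0.9 toolshift cm [-0.16 -0.24  0.06] q [0.34 0.44 1.66 0.04 0.99 0.3 ]
tilt world deg [2.07 2.61] up in tool deg [2.58 2.11] F [-6.5 -5.1 12.7] T [-0.95  1.84  0.01] w 16.8
```

View pics/w15.png

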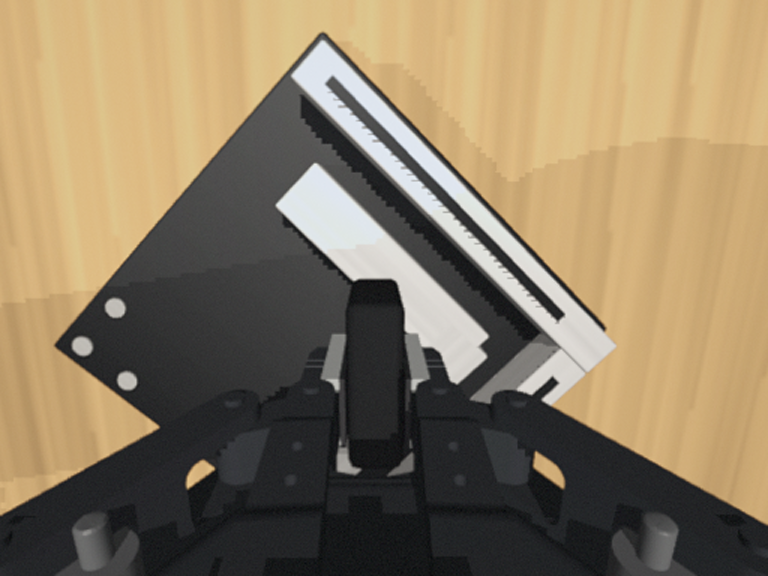

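View pics/sc3.png

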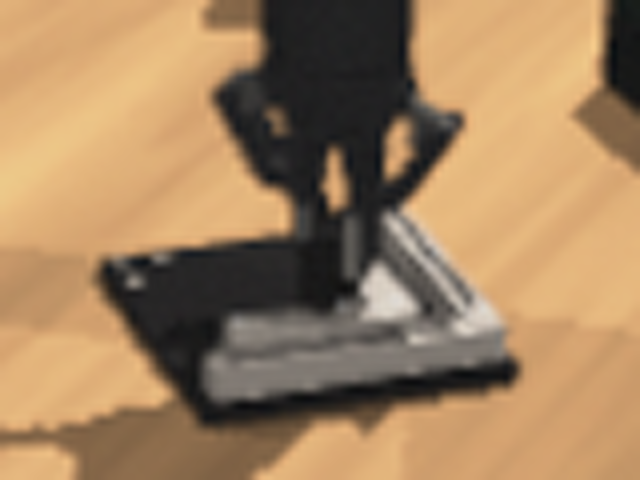

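On the board: 16 N of contact at TCP z=49.7, with the legs parallel to the rails in the wrist view. I'll open briefly so the square lies flat, then regrip.

Request:
play_rows(
  rows=[
    [[2.6,0,0,-0.2,0],[3.0,0,0,0,0],[3.0,0,0,0,0]],
  ],
)

```text
time: 28.78
eef_pos: [528.4, 320.6, 55.6]
eef_rot: [-2.2, -2.237, -0.102]
ft_force: [-0.6, -0.1, 0.8]
width: 29.8
```

```bash
python3 - <<'E'
from h import *
to((523,318,49));tilt()
c=cam("wrist");save(c,"w16",scale=1.5)
K=None
E
```

```text
t 28.78 pos [528.4 320.6  55.6] jaw 0.9 toolshift cm [-0.28 -0.57  0.63] q [0.33 0.43 1.66 0.04 0.99 0.3 ]
tilt world deg [2.5  2.77] up in tool deg [2.73 2.55] F [-0.6 -0.1  0.8] T [-0.01  0.01 -0.05] w 29.8
```

View pics/w16.png

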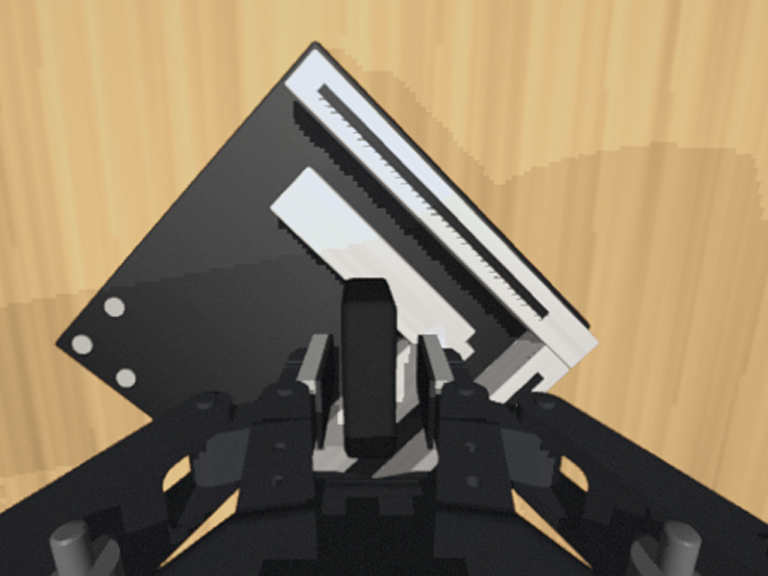

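Request:
play_rows(
  rows=[
    [[5.0,0,0,-3,0],[5.0,0,0,-4,0],[5.0,-1.2,-3.8,-1,0],[5.0,-1.2,-3.8,0,0],[5.0,-1.2,-3.8,0,0],[5.0,-1.2,-3.8,0,0],[5.0,-1.2,-3.8,0,0],[5.0,0,0,0,0]],
  ],
)

```text
time: 29.5
eef_pos: [333.6, 252.4, 126.5]
eef_rot: [2.202, 2.235, 0.118]
ft_force: [-1.6, -0.5, -1.4]
width: 50.0
```

```bash
python3 - <<'E'
from h import *
to((523,318,140));tilt()
E
```

```text
t 29.5 pos [333.6 252.4 126.5] jaw 0.8 toolshift cm [6.310e+00 1.908e+01 1.000e-02] q [ 0.33 -0.2   2.19  0.04  1.08  0.3 ]
tilt world deg [3.09 2.98] up in tool deg [2.93 3.13] F [-1.6 -0.5 -1.4] T [-0.04  0.07  0.05] w 50.0
```

Request:
play_rows(
  rows=[
    [[5.0,1.2,3.8,0,0],[5.0,1.2,3.8,0,0],[5.0,1.2,3.8,0,0],[5.0,1.2,3.8,0,0],[5.0,0,0,0,0]],
  ],
)

```text
time: 29.92
eef_pos: [483.1, 303.0, 133.0]
eef_rot: [2.201, 2.239, 0.114]
ft_force: [-0.4, -1.7, 0.5]
width: 49.9
```

```bash
python3 - <<'E'
from h import *
to((523,318,140));tilt()
E
```

```text
t 29.92 pos [483.1 303.  133. ] jaw 0.9 toolshift cm [ 1.46  4.05 -0.42] q [0.33 0.2  1.77 0.04 1.1  0.3 ]
tilt world deg [2.94 2.95] up in tool deg [2.9  2.99] F [-0.4 -1.7  0.5] T [-0.03  0.06  0.01] w 49.9
```

Request:
play_rows(
  rows=[
    [[5.0,0,0,0,-7],[5.0,0,0,0,-7],[5.0,0,0,0,-7],[5.0,0,0,0,-7],[5.0,0,0,0,0]],
  ],
)

```text
time: 30.33
eef_pos: [487.8, 304.2, 132.4]
eef_rot: [1.563, 2.7, 0.113]
ft_force: [0.2, -0.5, 0.7]
width: 50.1
```

```bash
python3 - <<'E'
from h import *
to((523,318,140));tilt()
E
```

```text
t 30.33 pos [487.8 304.2 132.4] jaw 29.8 toolshift cm [-0.54  3.78 -0.5 ] q [ 0.33  0.21  1.76  0.04  1.1  -0.21]
tilt world deg [3.06 3.  ] up in tool deg [1.08 4.15] F [ 0.2 -0.5  0.7] T [0.   0.04 0.02] w 50.1
```

Request:
play_rows(
  rows=[
    [[5.0,0,0,0,7],[5.0,0,0,0,7],[5.0,0,0,0,7],[5.0,0,0,0,7],[5.0,0,0,0,0]],
  ],
)

```text
time: 30.75
eef_pos: [488.7, 304.6, 133.2]
eef_rot: [2.21, 2.227, 0.122]
ft_force: [-0.2, 0.4, -0.1]
width: 49.9
```

```bash
python3 - <<'E'
from h import *
to((523,318,140));tilt()
E
```

```text
t 30.75 pos [488.7 304.6 133.2] jaw 0.4 toolshift cm [ 1.34  3.47 -0.41] q [0.33 0.21 1.76 0.04 1.1  0.31]
tilt world deg [3.21 3.07] up in tool deg [3.04 3.24] F [-0.2  0.4 -0.1] T [-0.03  0.02 -0.  ] w 49.9
```

Request:
play_rows(
  rows=[
    [[5.0,-4,0,-0.3,0],[5.0,-4,0,0,0],[5.0,-4,0,0,0],[5.0,-4,0,0,0],[5.0,-4,0,0,0],[5.0,0,0,0,0]],
  ],
)

```text
time: 31.25
eef_pos: [492.6, 100.0, 127.2]
eef_rot: [2.191, 2.237, 0.132]
ft_force: [-0.4, 0.9, -0.0]
width: 49.7
```

```bash
python3 - <<'E'
from h import *
to((523,318,140));tilt()
E
```

```text
t 31.25 pos [492.6 100.  127.2] jaw 1.1 toolshift cm [21.77  3.53  0.11] q [-0.08  0.04  1.97  0.07  1.08 -0.13]
tilt world deg [3.66 3.14] up in tool deg [3.07 3.72] F [-0.4  0.9 -0. ] T [-0.03  0.06  0.01] w 49.7
```

Request:
play_rows(
  rows=[
    [[5.0,4,0,0,0],[5.0,4,0,0,0],[5.0,4,0,0,0],[5.0,4,0,0,0],[5.0,4,0,0,0],[5.0,0,0,0,0]],
  ],
)

```text
time: 31.75
eef_pos: [492.6, 302.1, 140.4]
eef_rot: [2.201, 2.22, 0.141]
ft_force: [0.0, -0.3, 0.1]
width: 50.4
```

```bash
python3 - <<'E'
from h import *
to((523,318,140));tilt()
E
```

```text
t 31.75 pos [492.6 302.1 140.4] jaw 0.4 toolshift cm [1.55 3.04 0.35] q [0.33 0.2  1.76 0.03 1.09 0.3 ]
tilt world deg [4.1  3.18] up in tool deg [3.15 4.13] F [ 0.  -0.3  0.1] T [ 0.02  0.05 -0.  ] w 50.4
```

Request:
play_rows(
  rows=[
    [[5.0,0.6,1.2,0.5,-0.6],[5.0,0.5,1.2,1,0],[5.0,0,0,0,0]],
  ],
)

```text
time: 32.0
eef_pos: [517.1, 319.2, 128.4]
eef_rot: [2.177, 2.242, 0.144]
ft_force: [1.3, 0.1, -0.5]
width: 50.0
```

```bash
python3 - <<'E'
from h import *
to((526,319,55));tilt()
c=cam("wrist");save(c,"w17",scale=1.5);W=world(c);print(rect(W,(524,318),45,59,68))
E
```

```text
t 32.0 pos [517.1 319.2 128.4] jaw 1.6 toolshift cm [-0.45  0.34  7.38] q [0.34 0.29 1.69 0.03 1.08 0.3 ]
tilt world deg [4.21 3.26] up in tool deg [3.14 4.3 ] F [ 1.3  0.1 -0.5] T [-0.03  0.04  0.03] w 50.0
(1757, array([524.6, 321. ]), [[515.4000244140625, 347.29998779296875], [516.5999755859375, 291.6000061035156], [534.5999755859375, 292.0], [533.4000244140625, 347.70001220703125]])
```

View pics/w17.png

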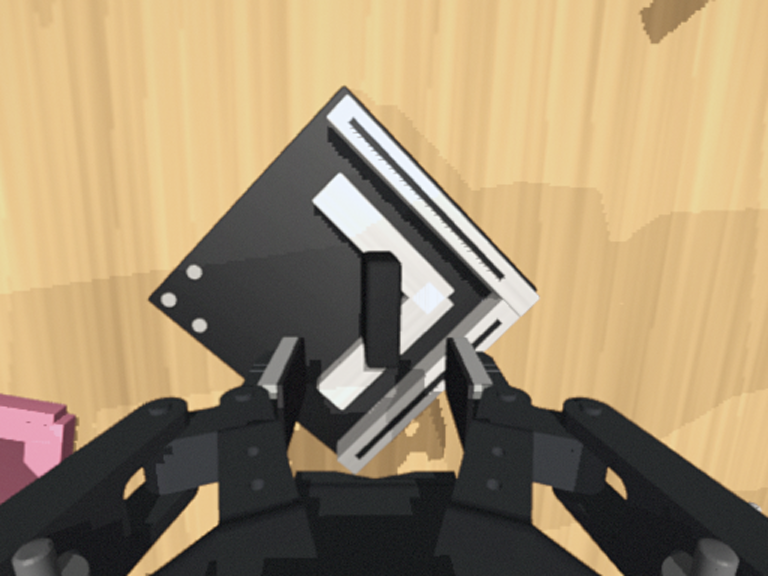

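Request:
play_rows(
  rows=[
    [[5.0,-0.2,0.1,2.0,0],[5.0,-0.2,0.1,2.5,0],[5.0,0,0,2.0,0],[5.0,0,0,0,0]],
  ],
)

```text
time: 32.38
eef_pos: [524.7, 318.3, 66.3]
eef_rot: [2.174, 2.241, 0.151]
ft_force: [-0.3, -0.2, -0.4]
width: 50.0
```

```bash
python3 - <<'E'
from h import *
to((525,319.5,53));tilt()
E
```

```text
t 32.38 pos [524.7 318.3  66.3] jaw 1.6 toolshift cm [ 0.05 -0.07  1.33] q [0.33 0.38 1.7  0.04 0.96 0.28]
tilt world deg [4.48 3.35] up in tool deg [3.22 4.58] F [-0.3 -0.2 -0.4] T [-0.07  0.06 -0.03] w 50.0
```

Request:
play_rows(
  rows=[
    [[4.0,0.05,-0.1,0.8,0],[2.8,0,0,0.3,0],[2.8,0,0,0,0],[2.8,0,0,0,0]],
  ],
)

```text
time: 32.72
eef_pos: [524.6, 318.7, 57.4]
eef_rot: [2.174, 2.24, 0.153]
ft_force: [0.1, 0.5, -0.4]
width: 27.9
```

```bash
python3 - <<'E'
from h import *
to((525,319.5,53));tilt()
E
```

```text
t 32.72 pos [524.6 318.7  57.4] jaw 1.6 toolshift cm [0.05 0.   0.44] q [0.33 0.4  1.71 0.04 0.95 0.28]
tilt world deg [4.57 3.38] up in tool deg [3.24 4.67] F [ 0.1  0.5 -0.4] T [-0.01  0.07 -0.05] w 27.9
```

Request:
play_rows(
  rows=[
    [[2.8,0,0.5,0.1,0],[2.8,0,0.5,0.1,0],[2.8,0,0.5,0.1,0],[2.8,0,0.3,0.1,0]],
  ],
)

```text
time: 33.05
eef_pos: [543.8, 320.1, 57.6]
eef_rot: [2.173, 2.242, 0.154]
ft_force: [-4.1, -0.3, 2.6]
width: 28.1
```

```bash
python3 - <<'E'
from h import *
to((550,319.5,53));tilt()
E
```

```text
t 33.05 pos [543.8 320.1  57.6] jaw 1.6 toolshift cm [-0.11  0.58  0.5 ] q [0.33 0.43 1.65 0.04 0.96 0.27]
tilt world deg [4.56 3.42] up in tool deg [3.28 4.66] F [-4.1 -0.3  2.6] T [-0.06  0.76  0.01] w 28.1
```

Sliding at about 4 N. I'll carry on in small steps until it meets the rails.

Request:
play_rows(
  rows=[
    [[2.8,-0.05,0.4,0.1,0],[2.8,0,0.4,0.1,0]],
  ],
)

```text
time: 33.22
eef_pos: [552.4, 320.3, 56.5]
eef_rot: [2.174, 2.243, 0.152]
ft_force: [-5.8, -2.5, 6.5]
width: 28.1
```

```bash
python3 - <<'E'
from h import *
to((550,319.5,53));tilt()
E
```

```text
t 33.22 pos [552.4 320.3  56.5] jaw 1.6 toolshift cm [-0.09 -0.26  0.33] q [0.32 0.45 1.63 0.04 0.97 0.27]
tilt world deg [4.47 3.43] up in tool deg [3.29 4.57] F [-5.8 -2.5  6.5] T [-0.42  1.45  0.08] w 28.1
```

Request:
play_rows(
  rows=[
    [[2.8,-0.05,0.3,0.1,0],[2.8,0,0.3,0.1,0]],
  ],
)

```text
time: 33.38
eef_pos: [552.7, 320.2, 53.8]
eef_rot: [2.182, 2.252, 0.131]
ft_force: [-14.8, -2.3, 10.1]
width: 28.1
```

```bash
python3 - <<'E'
from h import *
to((550,319.5,53));tilt()
E
```

```text
t 33.38 pos [552.7 320.2  53.8] jaw 1.7 toolshift cm [-0.06 -0.27  0.06] q [0.32 0.47 1.62 0.04 0.98 0.27]
tilt world deg [3.47 3.31] up in tool deg [3.2  3.58] F [-14.8  -2.3  10.1] T [-0.23  2.65  0.13] w 28.1
```

The square is at the rails (15 N), and the tilt is creeping down as I wanted. I'll hold this push for a few rows until the pads stand upright.

Request:
play_rows(
  rows=[
    [[2.8,0,0.25,0,0],[2.8,0,0.25,0,0],[2.8,0,0.25,0,0]],
  ],
)

```text
time: 33.63
eef_pos: [552.8, 320.3, 52.2]
eef_rot: [-2.177, -2.25, -0.104]
ft_force: [-11.6, -0.1, 8.9]
width: 27.7
```

```bash
python3 - <<'E'
from h import *
to((550,319.5,53));tilt()
E
```

```text
t 33.63 pos [552.8 320.3  52.2] jaw 1.8 toolshift cm [-0.07 -0.28 -0.1 ] q [0.32 0.48 1.6  0.05 1.01 0.26]
tilt world deg [2.27 3.12] up in tool deg [3.04 2.37] F [-11.6  -0.1   8.9] T [-0.15  2.06  0.05] w 27.7
```

Request:
play_rows(
  rows=[
    [[2.8,0,0.25,-0.05,0],[2.8,0,0.25,-0.05,0],[2.8,0,0.25,-0.05,0],[2.8,0,0.25,-0.05,0]],
  ],
)

```text
time: 33.97
eef_pos: [553.0, 320.4, 51.8]
eef_rot: [-2.164, -2.241, -0.069]
ft_force: [-10.3, -1.5, 7.3]
width: 27.8
```

```bash
python3 - <<'E'
from h import *
to((550,319.5,53));tilt()
E
```

```text
t 33.97 pos [553.  320.4  51.8] jaw 2.0 toolshift cm [-0.07 -0.3  -0.13] q [0.32 0.5  1.57 0.05 1.04 0.26]
tilt world deg [0.7  2.85] up in tool deg [2.83 0.8 ] F [-10.3  -1.5   7.3] T [-0.11  2.    0.12] w 27.8
```

Request:
play_rows(
  rows=[
    [[2.8,0,0.25,-0.05,0.4],[2.8,0,0.22,-0.05,0.4]],
  ],
)

```text
time: 34.13
eef_pos: [552.9, 320.2, 51.6]
eef_rot: [-2.173, -2.221, -0.051]
ft_force: [-10.4, -1.3, 7.5]
width: 28.4
```

```bash
python3 - <<'E'
from h import *
to((550,319.5,53));tilt()
c=cam("wrist");save(c,"w18",scale=1.5);W=world(c);print(rect(W,(549,318),45,59,68))
save(cam("scene"),"sc4",(270,120,350,180),8)
E
```

```text
t 34.13 pos [552.9 320.2  51.6] jaw 1.2 toolshift cm [-0.06 -0.3  -0.15] q [0.31 0.51 1.56 0.05 1.06 0.27]
tilt world deg [-0.08  2.69] up in tool deg [ 2.69 -0.02] F [-10.4  -1.3   7.5] T [-0.17  1.68  0.18] w 28.4
(4692, array([547.5, 323.4]), [[513.2999877929688, 313.3999938964844], [550.4000244140625, 286.5], [580.7000122070312, 328.29998779296875], [543.7000122070312, 355.20001220703125]])
```

View pics/w18.png

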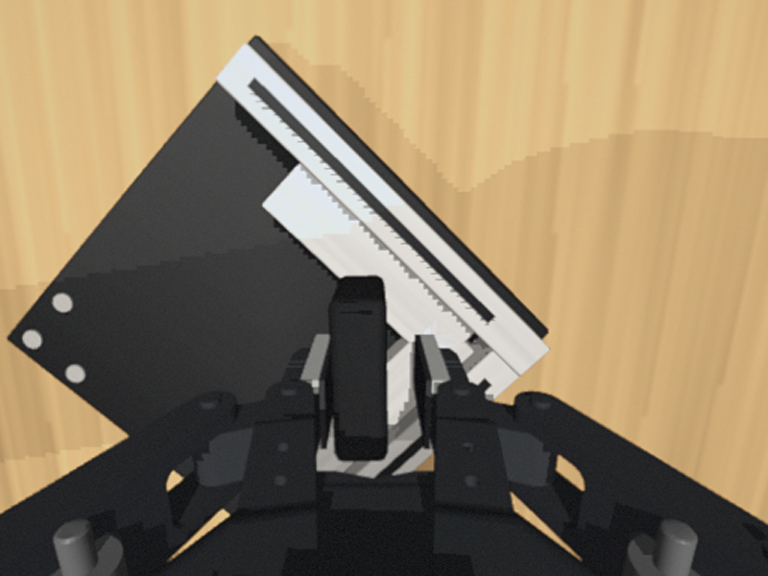

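View pics/sc4.png

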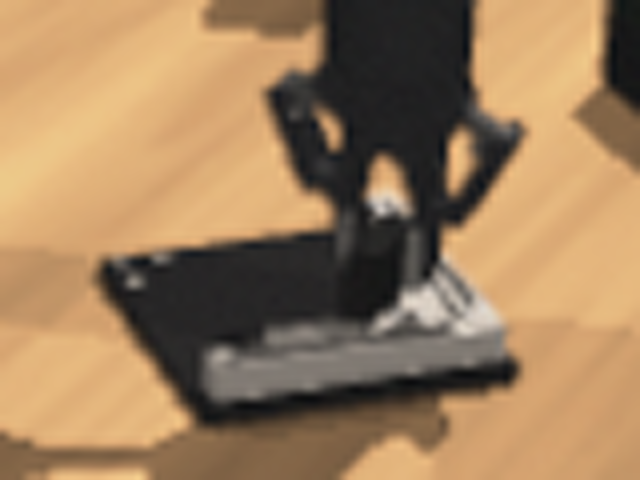

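The square is flush along the far rail (edge from (300,165) to (475,345)) and along the near rail, and the pads are upright. I'll centre on the bar, grip, and push again.

Request:
play_rows(
  rows=[
    [[2.8,0,-0.4,0.05,0],[2.4,0,0,0,0],[1.0,0,0,0,0],[1.0,0,0,0,0],[1.0,0,0,0,0]],
  ],
)

```text
time: 34.65
eef_pos: [547.9, 320.1, 51.1]
eef_rot: [-2.169, -2.222, -0.044]
ft_force: [-2.6, -0.1, 1.8]
width: 16.6
```

```bash
python3 - <<'E'
from h import *
to((548.5,319.5,51));tilt()
c=cam("wrist");save(c,"w19",scale=1.5)
E
```

```text
t 34.65 pos [547.9 320.1  51.1] jaw 1.4 toolshift cm [-0.06  0.06  0.01] q [0.32 0.5  1.57 0.05 1.06 0.27]
tilt world deg [-0.34  2.61] up in tool deg [ 2.61 -0.27] F [-2.6 -0.1  1.8] T [0.   0.44 0.15] w 16.6
```

View pics/w19.png

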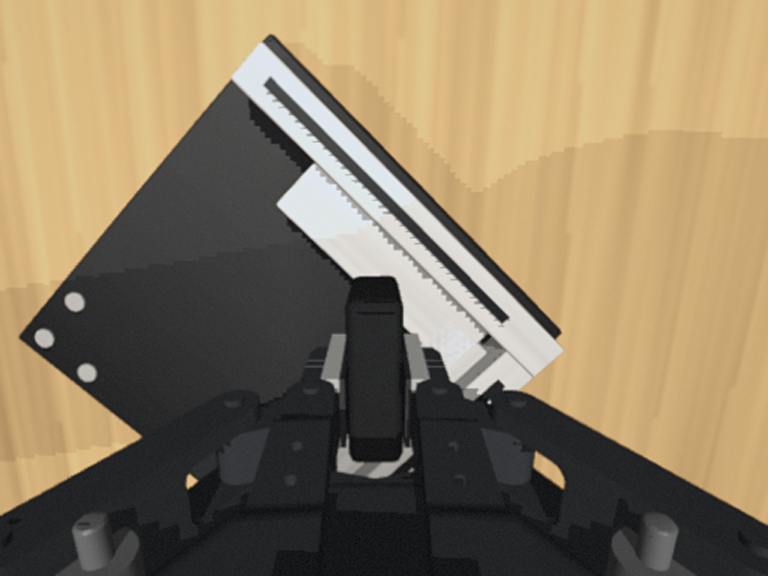

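Request:
play_rows(
  rows=[
    [[1.0,0,0.15,0.02,0.2],[1.0,0,0.15,0,0]],
  ],
)

```text
time: 34.87
eef_pos: [548.2, 320.2, 51.4]
eef_rot: [-2.168, -2.217, -0.034]
ft_force: [-9.5, -1.3, 6.6]
width: 17.2
```

```bash
python3 - <<'E'
from h import *
to((548.5,319.5,51));tilt()
E
```

```text
t 34.87 pos [548.2 320.2  51.4] jaw 1.3 toolshift cm [-0.07  0.03  0.03] q [0.32 0.51 1.56 0.05 1.07 0.27]
tilt world deg [-0.77  2.53] up in tool deg [ 2.54 -0.71] F [-9.5 -1.3  6.6] T [-0.28  1.36  0.38] w 17.2
```

```bash
python3 - <<'E'
from h import *
c=cam("wrist");save(c,"w20",(160,90,400,290),3.2)
s=cam("side");save(s,"sd5",(150,120,260,200),7)
save(cam("scene"),"sc5",(280,130,345,180),9)
tilt();to((548.5,319.5,51))
W=world(c)
# height of leg top, left leg
for (u,v) in [(200,125),(205,135),(240,165),(270,195),(290,225),(300,225)]: print((u,v),W[v,u].round(1))
E
```

```text
tilt world deg [-0.76  2.52] up in tool deg [ 2.54 -0.71] F [-10.2  -1.5   8.2] T [-0.24  1.39  0.4 ] w 17.0
t 35.02 pos [548.2 320.1  51.4] jaw 1.3 toolshift cm [-0.07  0.03  0.03] q [0.32 0.51 1.56 0.05 1.07 0.27]
(200, 125) [518.  380.7  26. ]
(205, 135) [520.7 375.3  26.3]
(240, 165) [540.5 359.1  26.9]
(270, 195) [558.2 341.8  25.9]
(290, 225) [570.9 323.5  25.4]
(300, 225) [576.7 324.   26.3]
```

View pics/w20.png

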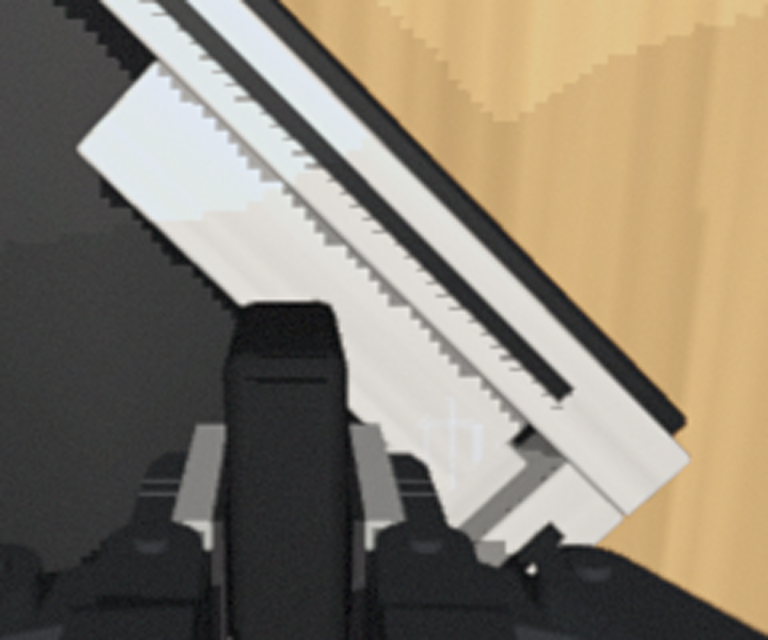

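View pics/sd5.png

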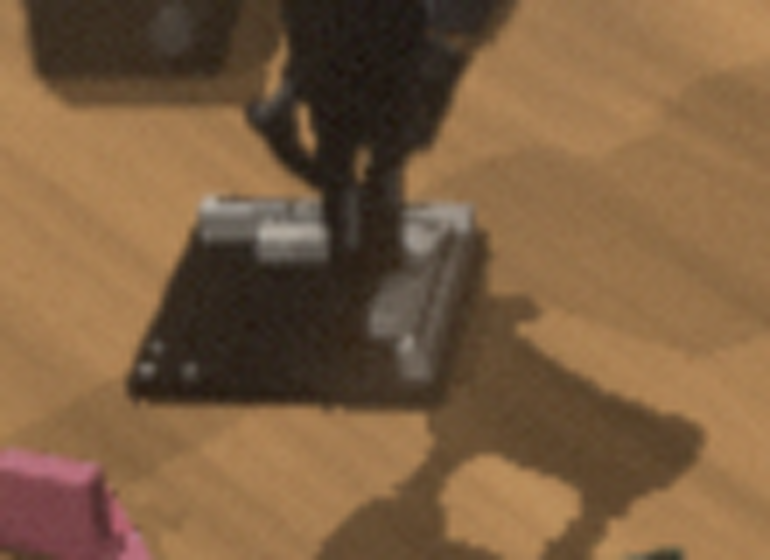

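View pics/sc5.png

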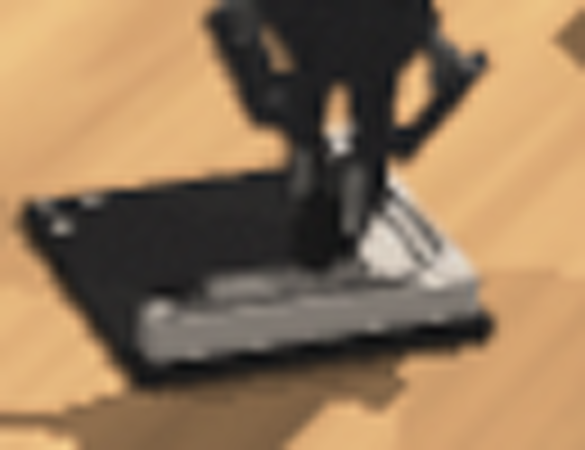

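```bash
python3 - <<'E'
from h import *
c=cam("wrist");save(c,"w21",(290,220,360,275),11)
import numpy as np
th=np.radians(136.2);ex=np.array([np.cos(th),np.sin(th)]);ey=np.array([-np.sin(th),np.cos(th)])
def fx(u,v,z):
    p=onplane(c,u/3.2+160-.4,v/3.2+90-.4,z)[:2]-np.array([598.1,319.6]);return np.round([p@ex,p@ey],1)
print("leg edge z26",fx(462,528,26),fx(522,463,26)); print("rail_y top z32",fx(497,545,32),fx(566,465,32))
print("rail_x top inner z32",fx(105,5,32),fx(540,445,32)," square far edge z26",fx(160,65,26),fx(515,440,26))
print("far tip inner z26",fx(78,150,26))
E
```

```text
leg edge z26 [ 2.6 22.9] [4.4 6. ]
rail_y top z32 [-1.6 19.4] [1.4 0. ]
rail_x top inner z32 [113.8   0.8] [7.5 0.8]  square far edge z26 [101.9   1.7] [8.8 3.9]
far tip inner z26 [102.2  22.3]
```

View pics/w21.png

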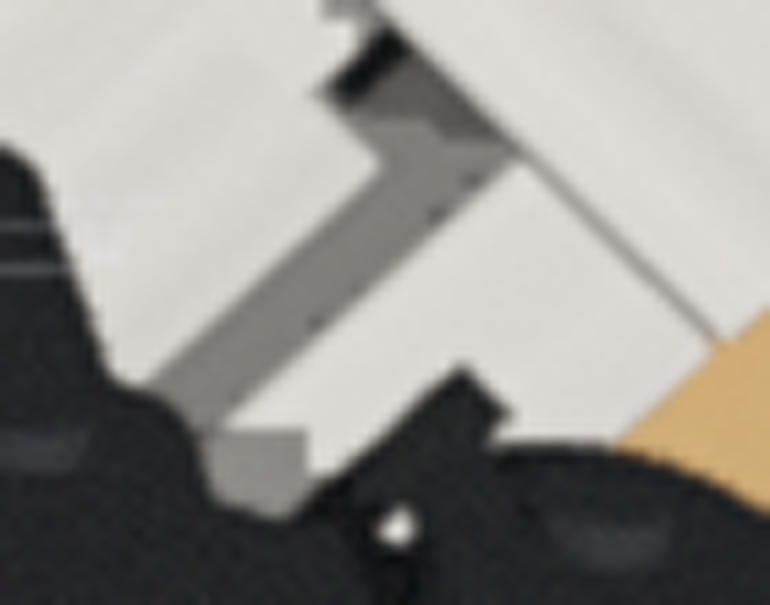

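```bash
python3 - <<'E'
from h import *
c=cam("wrist")
def P(u,v,z): return onplane(c,u/11+290-.45,v/11+220-.45,z)[:2]
A,B=P(520,160,32),P(215,430,32); d=(B-A)/np.linalg.norm(B-A);n=np.array([-d[1],d[0]])
print("rail_y dir",np.degrees(np.arctan2(d[1],d[0])),A)
for q in [(385,170),(270,275),(150,385)]:
    for z in (26,27): print(q,z,"offset from rail_y face plane",round((P(*q,z)-A)@n,2))
# visible lower edge of band if at contact: z where face plane projects to leg edge
for z in (12,20,24,26,28): print(z, (proj(c,[*((A+B)/2),z])*1-np.array([290,220])+.45)*11)
print("leg mid",[267,277])
T=np.array(c["extrinsics"]);print(T[:3,3])
E
```

```text
rail_y dir -133.3019087603116 [597.26265007 321.0411288 ]
(385, 170) 26 offset from rail_y face plane -1.77
(385, 170) 27 offset from rail_y face plane -2.24
(270, 275) 26 offset from rail_y face plane -1.67
(270, 275) 27 offset from rail_y face plane -2.14
(150, 385) 26 offset from rail_y face plane -1.54
(150, 385) 27 offset from rail_y face plane -2.01
12 [285.33984676 155.90520087]
20 [315.43207908 208.42246306]
24 [331.49407947 236.45692141]
26 [339.79922763 250.9534372 ]
28 [348.29553136 265.78417095]
leg mid [267, 277]
[547.60049824 380.94357882 185.72067606]
```

The square is tight on rail_x. On rail_y the line work suggests a gap of about 1.7 mm, so it may be held by friction. I'll push along the rail_x direction, toward rail_y.

Request:
play_rows(
  rows=[
    [[1.0,-0.2,0.2,0,0],[1.0,-0.2,0.2,0,0]],
  ],
)

```text
time: 35.28
eef_pos: [549.6, 318.7, 51.6]
eef_rot: [-2.163, -2.213, -0.032]
ft_force: [-13.0, 7.6, 8.4]
width: 16.9
```

```bash
cat >> h.py <<'E'
def chk(name):
    s=sensors.get_state();th=np.radians(136.4);ex=np.array([np.cos(th),np.sin(th)]);ey=np.array([-np.sin(th),np.cos(th)])
    p=s["eef_pos"][:2]-np.array([598,319.8]);f=s["ft_force"][:2]
    print("fixture xy",(p@ex).round(1),(p@ey).round(1),"reaction from rail_y",(f@ex).round(1),"rail_x",(f@ey).round(1));tilt()
    c=cam("wrist");save(c,name,(290,220,360,275),11);save(c,name+"b",(160,90,400,290),3.2)
E
python3 - <<'E'
from h import *
to((548.5,319.5,51));chk("w22")
E
```

```text
t 35.28 pos [549.6 318.7  51.6] jaw 1.3 toolshift cm [ 0.08 -0.11  0.07] q [0.31 0.51 1.56 0.06 1.08 0.26]
fixture xy 34.3 34.1 reaction from rail_y 14.7 rail_x 3.5
tilt world deg [-1.09  2.73] up in tool deg [ 2.76 -1.03] F [-13.    7.6   8.4] T [1.33 1.89 0.29] w 16.9
```

View pics/w22.png

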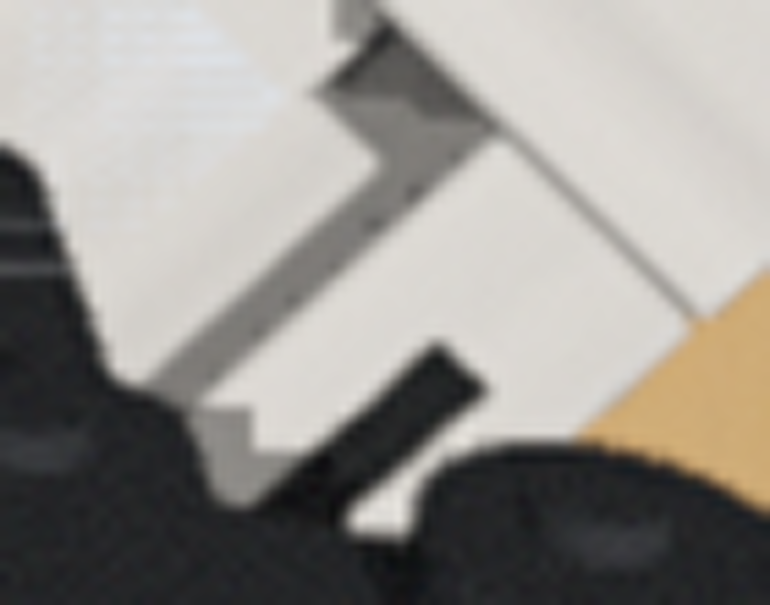

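View pics/w22b.png

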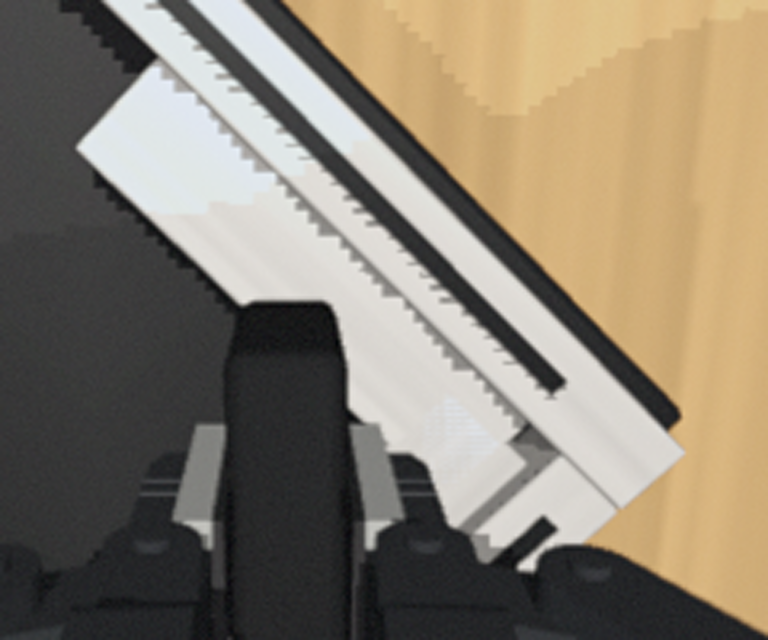

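It slid about 1.9 mm, and the band now matches contact at both rails. Next is one balancing push along the diagonal.

Request:
play_rows(
  rows=[
    [[1.0,-0.04,0.15,0,0]],
  ],
)

```text
time: 35.42
eef_pos: [549.7, 318.9, 51.7]
eef_rot: [-2.16, -2.212, -0.028]
ft_force: [-8.3, -4.2, 7.2]
width: 16.8
```

```bash
python3 - <<'E'
from h import *
chk("w23")
for _ in range(4): cam("wrist")
chk("w24")
c=cam("scene");save(c,"sc6",scale=1.5)
W=world(cam("wrist"))
for (u,v) in [(200,125),(205,135),(240,165),(270,195),(290,225),(300,225)]: print((u,v),W[v,u].round(1))
print(sensors.get_state()["time"])
E
```

```text
fixture xy 34.3 34.0 reaction from rail_y 3.1 rail_x 8.8
tilt world deg [-1.31  2.75] up in tool deg [ 2.78 -1.24] F [-8.3 -4.2  7.2] T [-0.54  1.19  0.29] w 16.8
fixture xy 34.3 34.0 reaction from rail_y 7.2 rail_x 6.4
tilt world deg [-1.31  2.75] up in tool deg [ 2.78 -1.25] F [-9.7  0.3  7. ] T [0.03 1.35 0.27] w 16.7
(200, 125) [519.4 379.4  28. ]
(205, 135) [521.8 374.   26.6]
(240, 165) [541.7 357.7  26.8]
(270, 195) [559.3 341.   28. ]
(290, 225) [572.1 322.3  25.7]
(300, 225) [578.  322.7  26.1]
35.8167
```

View pics/w24.png

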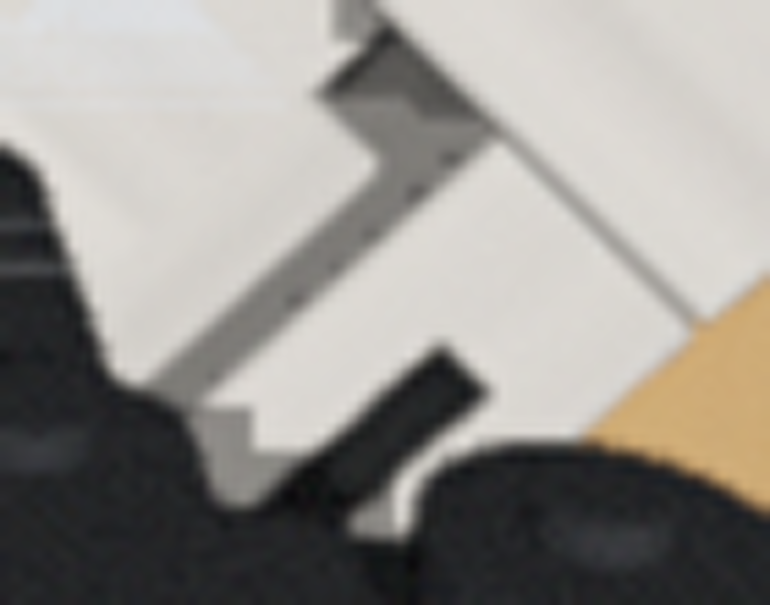

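View pics/w24b.png

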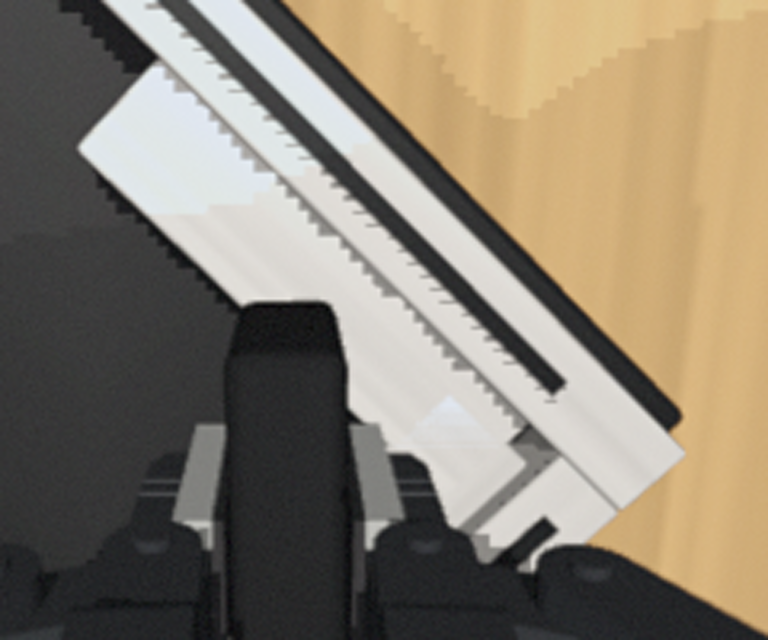

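View pics/sc6.png

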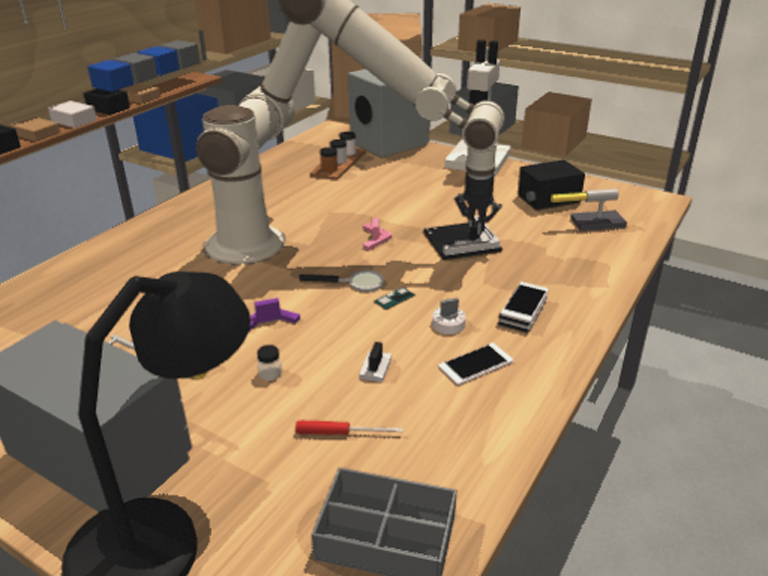

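```bash
python3 - <<'E'
from h import *
c=cam("wrist");W=world(c)
m=np.zeros((384,512),np.uint8)
def px(a): return np.array([[u/3.2+160,v/3.2+90] for u,v in a]).astype(np.int32)
cv2.fillPoly(m,[px([(150,90),(100,150),(250,290),(350,300)])],1)
cv2.fillPoly(m,[px([(350,300),(355,400),(420,440),(480,440)])],1)
b=np.zeros_like(m);cv2.fillPoly(b,[px([(5,10),(60,90),(150,240),(5,300)])],1)
for n,k in(("leg",m),("board",b)):
    P=W[(k>0)&(c["depth"]>0)];A=np.c_[P[:,:2]-P[:,:2].mean(0),np.ones(len(P))]
    s=np.linalg.lstsq(A,P[:,2],rcond=None)[0];r=P[:,2]-A@s;k2=abs(r)<2.5
    s=np.linalg.lstsq(A[k2],P[k2,2],rcond=None)[0];print(n,len(P),"slope deg",np.degrees(s[:2]).round(2),"z",s[2].round(2),r.std().round(2),P[:,:2].mean(0))
chk("w25")
E
```

```text
leg 2539 slope deg [-0.98  0.26] z 26.7 0.63 [544.59906091 353.7683687 ]
board 2169 slope deg [0.33 0.09] z 11.99 2.32 [501.32764471 366.08113374]
fixture xy 34.3 34.0 reaction from rail_y 6.9 rail_x 6.6
tilt world deg [-1.31  2.75] up in tool deg [ 2.78 -1.25] F [-9.6  0.   6.4] T [0.11 1.33 0.26] w 17.0
```

Forces are steady at about 7 N on each rail. A plane fit shows the square tilted about 1.3° with the tool, leg tips raised, so it isn't quite flat. I'll open, level the tool in free air with slow vertical strokes, and regrip.

Request:
play_rows(
  rows=[
    [[2.6,0,0,0,0],[3.2,0,0,0,0],[3.4,0,0,-0.7,0],[3.4,0,0,-0.7,0],[3.4,0,0,-0.7,0],[3.4,0,0,-0.7,0],[3.4,0,0,-0.7,0],[3.4,0,0,-0.7,0]],
  ],
)

```text
time: 36.58
eef_pos: [554.2, 316.1, 97.5]
eef_rot: [-2.166, -2.212, -0.037]
ft_force: [0.6, 0.3, -0.5]
width: 33.8
```

```bash
python3 - <<'E'
from h import *
to((549.7,318.9,53));chk("w26")
E
```

```text
t 36.58 pos [554.2 316.1  97.5] jaw 1.2 toolshift cm [ 0.06 -0.38  4.47] q [0.3  0.45 1.54 0.06 1.16 0.26]
fixture xy 29.2 32.9 reaction from rail_y -0.2 rail_x -0.7
tilt world deg [-0.91  2.82] up in tool deg [ 2.84 -0.85] F [ 0.6  0.3 -0.5] T [ 0.02 -0.04  0.01] w 33.8
```

View pics/w26b.png

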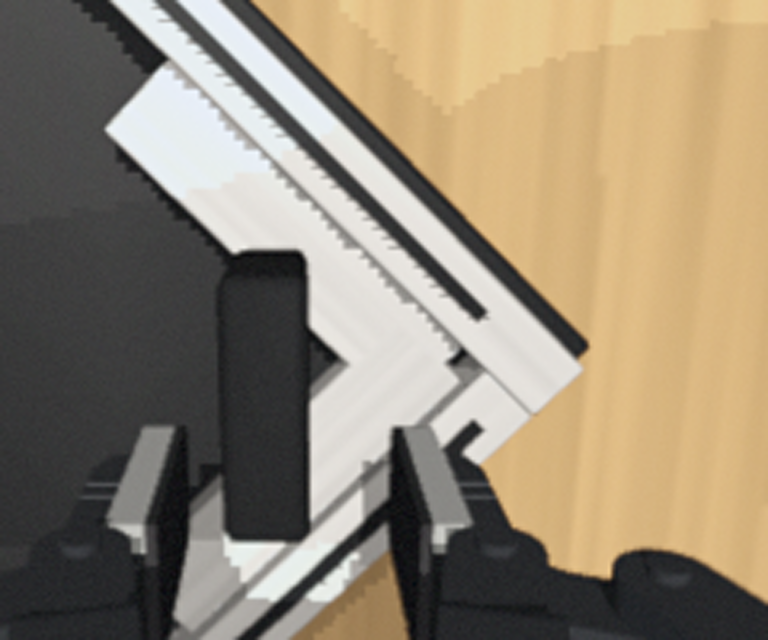

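Request:
play_rows(
  rows=[
    [[3.4,0,-0.1,-1,0],[3.4,0,-0.1,-1,0],[3.4,0,0,-1,0],[3.4,0,0,-1,0],[3.4,0,0,-1,0],[3.4,0,0,3,0],[3.4,0,0,2,0],[3.4,0,0,0,0]],
  ],
)

```text
time: 37.3
eef_pos: [557.2, 317.4, 111.1]
eef_rot: [-2.17, -2.217, -0.058]
ft_force: [-0.7, -1.5, -0.9]
width: 34.0
```

```bash
python3 - <<'E'
from h import *
to((549.7,318.9,53));tilt()
E
```

```text
t 37.3 pos [557.2 317.4 111.1] jaw 1.2 toolshift cm [-0.15 -0.74  5.82] q [0.31 0.43 1.53 0.06 1.16 0.26]
tilt world deg [-0.08  3.08] up in tool deg [ 3.08 -0.02] F [-0.7 -1.5 -0.9] T [0.03 0.05 0.  ] w 34.0
```

Request:
play_rows(
  rows=[
    [[3.4,-0.1,-0.4,0.8,0],[3.4,-0.05,-0.35,0.8,0],[3.4,0,0,0.8,0],[3.4,0,0,0,0]],
  ],
)

```text
time: 37.63
eef_pos: [549.8, 317.2, 88.1]
eef_rot: [-2.171, -2.218, -0.061]
ft_force: [0.1, 0.0, -0.6]
width: 33.8
```

```bash
python3 - <<'E'
from h import *
to((549.7,318.9,53));chk("w27")
E
```

```text
t 37.63 pos [549.8 317.2  88.1] jaw 1.2 toolshift cm [-0.02 -0.01  3.52] q [0.31 0.44 1.57 0.06 1.11 0.26]
fixture xy 33.1 35.2 reaction from rail_y -0.0 rail_x -0.1
tilt world deg [0.02 3.11] up in tool deg [3.11 0.08] F [ 0.1  0.  -0.6] T [-0.01 -0.    0.03] w 33.8
```

View pics/w27b.png

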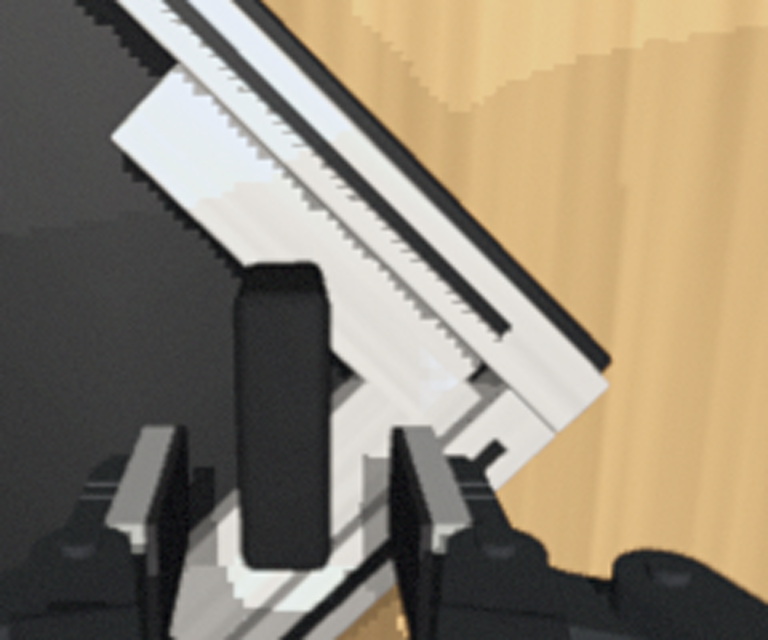

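Request:
play_rows(
  rows=[
    [[3.4,0,0,1.2,0],[3.4,0,0,1.2,0],[3.2,0,0,0.6,0],[2.6,0,0,0.2,0]],
  ],
)

```text
time: 38.02
eef_pos: [551.9, 319.7, 56.1]
eef_rot: [-2.172, -2.219, -0.068]
ft_force: [-0.4, -1.0, 0.8]
width: 26.0
```

```bash
python3 - <<'E'
from h import *
to((549.7,318.9,53));tilt()
E
```

```text
t 38.02 pos [551.9 319.7  56.1] jaw 1.2 toolshift cm [-0.1  -0.23  0.3 ] q [0.31 0.49 1.57 0.06 1.06 0.26]
tilt world deg [0.29 3.2 ] up in tool deg [3.2  0.36] F [-0.4 -1.   0.8] T [-0.03  0.06 -0.  ] w 26.0
```

u_y is +0.36°, as planned. I'll grip now and then push.

Request:
play_rows(
  rows=[
    [[2.6,-0.05,-0.15,0.2,0],[1.0,0,0,0,0],[1.0,0,0,0,0],[1.0,0,0,0,0]],
  ],
)

```text
time: 38.35
eef_pos: [548.9, 318.9, 52.4]
eef_rot: [-2.17, -2.219, -0.061]
ft_force: [0.5, -0.6, -0.9]
width: 16.9
```

```bash
python3 - <<'E'
from h import *
to((549.7,318.9,53));chk("w28")
E
```

```text
t 38.35 pos [548.9 318.9  52.4] jaw 1.3 toolshift cm [ 0.    0.08 -0.06] q [0.31 0.49 1.58 0.06 1.05 0.26]
fixture xy 34.9 34.5 reaction from rail_y -0.7 rail_x 0.1
tilt world deg [0.05 3.11] up in tool deg [3.11 0.12] F [ 0.5 -0.6 -0.9] T [-0.02  0.04  0.11] w 16.9
```

Request:
play_rows(
  rows=[
    [[1.0,-0.08,0.16,0.03,0],[1.0,-0.05,0.15,0.02,0]],
  ],
)

```text
time: 38.57
eef_pos: [549.1, 318.9, 52.5]
eef_rot: [-2.165, -2.216, -0.055]
ft_force: [-7.3, 0.6, 5.7]
width: 16.6
```

```bash
cat > flat.py <<'E'
from h import *
c=cam("wrist");W=world(c)
m=np.zeros((384,512),np.uint8)
def px(a): return np.array([[u/3.2+160,v/3.2+90] for u,v in a]).astype(np.int32)
cv2.fillPoly(m,[px([(150,90),(100,150),(250,290),(350,300)])],1)
cv2.fillPoly(m,[px([(350,300),(355,400),(420,440),(480,440)])],1)
b=np.zeros_like(m);cv2.fillPoly(b,[px([(5,10),(60,90),(150,240),(5,300)])],1)
for n,k in(("leg",m),("board",b)):
    P=W[(k>0)&(c["depth"]>0)];A=np.c_[P[:,:2]-P[:,:2].mean(0),np.ones(len(P))]
    s=np.linalg.lstsq(A,P[:,2],rcond=None)[0];r=P[:,2]-A@s;k2=abs(r)<2.5
    s=np.linalg.lstsq(A[k2],P[k2,2],rcond=None)[0];print(n,"slope deg",np.degrees(s[:2]).round(2),"z",s[2].round(2))
E
python3 - <<'E'
from h import *
chk("w29")
import flat
for _ in range(3): cam("scene")
chk("w30");print(sensors.get_state()["time"])
E
```

```text
fixture xy 34.8 34.4 reaction from rail_y 5.7 rail_x 4.7
tilt world deg [-0.34  3.19] up in tool deg [ 3.19 -0.27] F [-7.3  0.6  5.7] T [-0.03  0.97  0.15] w 16.6
leg slope deg [-0.33  0.05] z 26.13
board slope deg [0.1  0.09] z 12.0
fixture xy 34.7 34.4 reaction from rail_y 5.1 rail_x 3.9
tilt world deg [-0.33  3.18] up in tool deg [ 3.18 -0.26] F [-6.4  0.7  5.7] T [0.05 1.07 0.18] w 16.5
38.8667
```

View pics/w30.png

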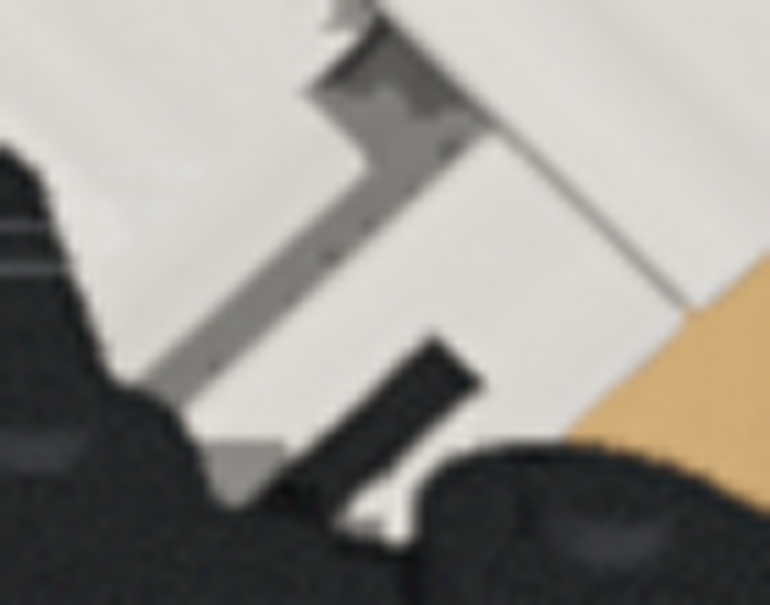

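View pics/w30b.png

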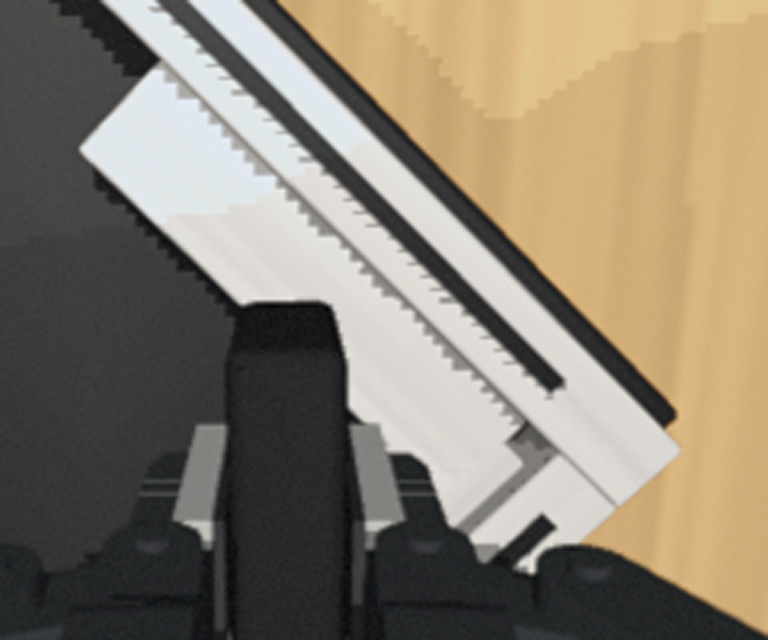

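The band suggests up to 0.4 mm of gap left at rail_y, and the 6 N downward component adds friction. I'll push a bit more toward rail_y with less downward load.

Request:
play_rows(
  rows=[
    [[1.0,-0.2,0.2,-0.05,0]],
  ],
)

```text
time: 38.95
eef_pos: [549.3, 318.4, 52.8]
eef_rot: [-2.162, -2.213, -0.054]
ft_force: [-5.9, 9.3, -0.3]
width: 16.5
```

```bash
python3 - <<'E'
from h import *
chk("w31")
import flat
chk("w32")
E
```

```text
fixture xy 34.3 34.6 reaction from rail_y 10.7 rail_x -2.7
tilt world deg [-0.54  3.31] up in tool deg [ 3.33 -0.46] F [-5.9  9.3 -0.3] T [1.67 1.08 0.31] w 16.5
leg slope deg [-0.58  0.49] z 26.63
board slope deg [0.19 0.08] z 11.97
fixture xy 34.4 34.5 reaction from rail_y 8.3 rail_x 0.7
tilt world deg [-0.55  3.34] up in tool deg [ 3.35 -0.48] F [-6.5  5.2  2.1] T [1.05 1.02 0.25] w 17.1
```

Request:
play_rows(
  rows=[
    [[1.0,0.02,0.2,-0.03,0]],
  ],
)

```text
time: 39.18
eef_pos: [549.5, 319.0, 52.9]
eef_rot: [-2.16, -2.212, -0.049]
ft_force: [-6.7, -5.8, 4.9]
width: 16.6
```

```bash
python3 - <<'E'
from h import *
chk("w33")
import flat
for _ in range(3): cam("scene")
chk("w34")
E
```

```text
fixture xy 34.6 34.1 reaction from rail_y 0.9 rail_x 8.8
tilt world deg [-0.78  3.28] up in tool deg [ 3.3 -0.7] F [-6.7 -5.8  4.9] T [-1.04  1.    0.14] w 16.6
leg slope deg [-0.38  0.6 ] z 26.51
board slope deg [0.28 0.03] z 11.97
fixture xy 34.5 34.1 reaction from rail_y 4.7 rail_x 5.0
tilt world deg [-0.8   3.29] up in tool deg [ 3.31 -0.72] F [-6.8 -0.4  3.3] T [-0.12  1.06  0.2 ] w 16.7
```

View pics/w34.png

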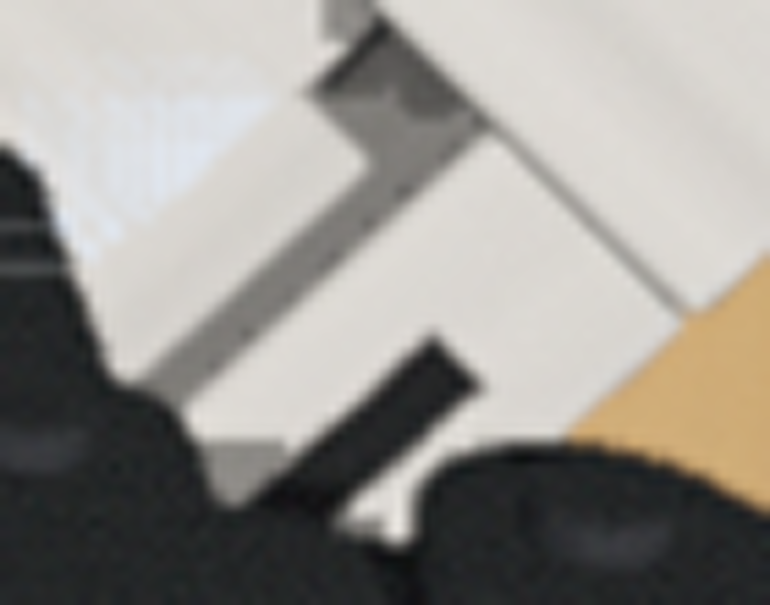

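View pics/w34b.png

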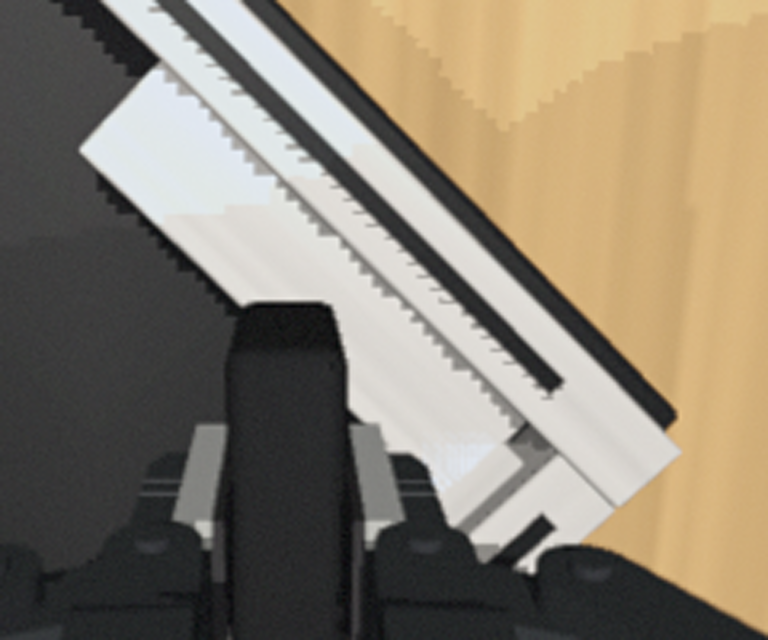

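Request:
play_rows(
  rows=[
    [[1.0,-0.06,0.28,-0.06,0]],
  ],
)

```text
time: 39.57
eef_pos: [549.6, 318.8, 53.1]
eef_rot: [-2.156, -2.209, -0.042]
ft_force: [-10.5, 2.7, 4.2]
width: 17.1
```

```bash
python3 - <<'E'
from h import *
chk("w35")
import flat
for _ in range(3): cam("scene")
chk("w36")
E
```

```text
fixture xy 34.3 34.1 reaction from rail_y 9.5 rail_x 5.3
tilt world deg [-1.13  3.29] up in tool deg [ 3.32 -1.05] F [-10.5   2.7   4.2] T [0.39 1.59 0.17] w 17.1
leg slope deg [-0.76  0.61] z 26.85
board slope deg [0.5  0.17] z 11.98
fixture xy 34.3 34.0 reaction from rail_y 7.0 rail_x 6.1
tilt world deg [-1.14  3.29] up in tool deg [ 3.32 -1.06] F [-9.2  0.4  5.4] T [0.07 1.46 0.2 ] w 16.3
```

Both rails are bottomed at 7.0 and 6.1 N, but repeated pushing crept the tool tilt to −1.1° and the leg tips are about 1 mm up. There's time left, so I'll release, re-level slightly positive, regrip and push home in fewer rows.

Request:
play_rows(
  rows=[
    [[2.6,0,0,0,0],[3.2,0,0,0,0],[3.4,0,0,-0.9,0],[3.4,0,0,-0.9,0],[3.4,0,0,-0.9,0],[3.4,0,0,-0.9,0],[3.4,0,0,-0.9,0],[3.4,0,-0.1,-0.9,0],[3.4,0,-0.1,-0.9,0],[3.4,0,-0.1,-0.9,0]],
  ],
)

```text
time: 40.7
eef_pos: [550.2, 314.2, 134.0]
eef_rot: [-2.16, -2.209, -0.05]
ft_force: [-0.4, 0.8, -0.2]
width: 34.1
```

Request:
play_rows(
  rows=[
    [[3.4,0,-0.1,-0.7,0],[3.4,0,0,-0.7,0],[3.4,0,0,3,0],[3.4,0,0,2,0],[3.4,0,0,0,0],[3.4,0,0,-0.8,0],[3.4,0,0,-0.8,0],[3.4,0,0,-0.8,0],[3.4,0,0,-0.8,0],[3.4,0,0,-0.8,0]],
  ],
)

```text
time: 41.53
eef_pos: [552.3, 314.6, 151.6]
eef_rot: [-2.163, -2.214, -0.065]
ft_force: [0.1, -0.5, 0.1]
width: 34.2
```

```bash
python3 - <<'E'
from h import *
to((549.7,318.9,90));tilt()
E
```

```text
t 41.53 pos [552.3 314.6 151.6] jaw 1.3 toolshift cm [ 0.05 -0.24  6.18] q [0.3  0.37 1.53 0.06 1.23 0.26]
tilt world deg [-0.22  3.56] up in tool deg [ 3.57 -0.14] F [ 0.1 -0.5  0.1] T [-0.02 -0.01  0.07] w 34.2
```

Request:
play_rows(
  rows=[
    [[3.4,0,0,3,0],[3.4,0,0,2,0],[3.4,0,-0.1,0,0],[3.4,0,-0.1,-0.8,0],[3.4,0,-0.1,-0.8,0],[3.4,0,-0.1,-0.8,0],[3.4,0,0,-0.8,0],[3.4,0,0,3,0],[3.4,0,0,2,0],[3.4,0,0,0,0]],
  ],
)

```text
time: 42.37
eef_pos: [561.7, 322.5, 111.6]
eef_rot: [-2.174, -2.226, -0.118]
ft_force: [-0.2, 0.5, 0.1]
width: 34.1
```

```bash
python3 - <<'E'
from h import *
to((549.7,318.9,53));tilt()
E
```

```text
t 42.37 pos [561.7 322.5 111.6] jaw 1.3 toolshift cm [-0.76 -1.42  5.78] q [0.31 0.42 1.55 0.07 1.12 0.26]
tilt world deg [1.89 4.23] up in tool deg [4.18 1.99] F [-0.2  0.5  0.1] T [0.03 0.03 0.06] w 34.1
```

Request:
play_rows(
  rows=[
    [[3.4,-0.35,-0.7,0.8,0],[3.4,-0.35,-0.6,0.8,0],[3.4,0,0,0.8,0],[3.4,0,0,0,0]],
  ],
)

```text
time: 42.7
eef_pos: [552.3, 317.5, 92.6]
eef_rot: [-2.176, -2.229, -0.129]
ft_force: [-0.3, -0.3, -0.8]
width: 34.4
```

```bash
python3 - <<'E'
from h import *
to((549.7,318.9,54));chk("w40")
E
```

```text
t 42.7 pos [552.3 317.5  92.6] jaw 1.3 toolshift cm [-0.15 -0.42  3.85] q [0.3  0.41 1.6  0.07 1.07 0.25]
fixture xy 31.5 33.2 reaction from rail_y 0.0 rail_x 0.4
tilt world deg [2.32 4.36] up in tool deg [4.31 2.43] F [-0.3 -0.3 -0.8] T [0.04 0.05 0.04] w 34.4
```

View pics/w40b.png

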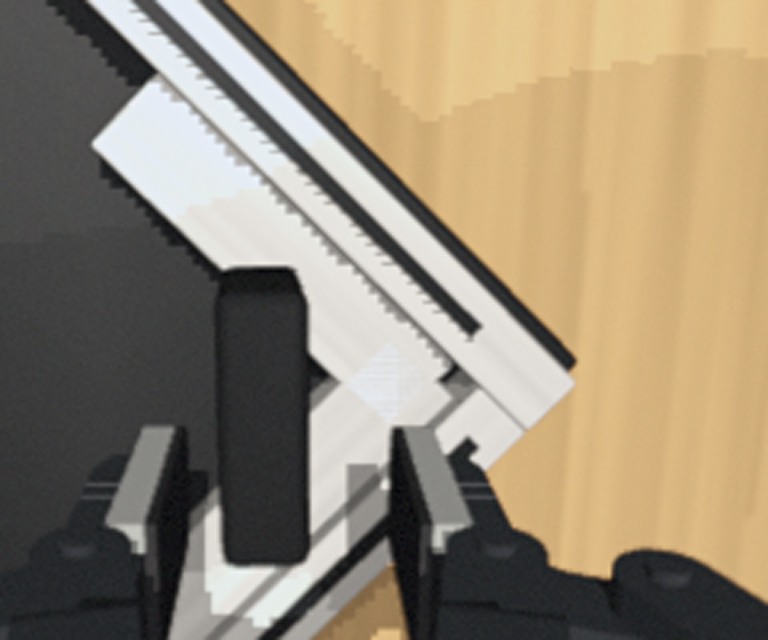

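Request:
play_rows(
  rows=[
    [[3.4,-0.1,-0.45,1.0,0],[3.4,0,-0.05,1.2,0],[3.2,0,0,1.0,0],[2.8,0,0,0.3,0],[2.6,0,0,0,0]],
  ],
)

```text
time: 43.17
eef_pos: [550.8, 320.1, 57.0]
eef_rot: [-2.177, -2.23, -0.136]
ft_force: [-0.4, 0.4, -0.4]
width: 26.3
```

```bash
python3 - <<'E'
from h import *
to((549.7,318.9,53));tilt()
E
```

```text
t 43.17 pos [550.8 320.1  57. ] jaw 1.3 toolshift cm [-0.14 -0.13  0.38] q [0.31 0.46 1.62 0.07 1.   0.25]
tilt world deg [2.59 4.45] up in tool deg [4.39 2.69] F [-0.4  0.4 -0.4] T [-0.03  0.06  0.  ] w 26.3
```

Request:
play_rows(
  rows=[
    [[2.6,-0.08,0.4,0.2,0],[2.6,-0.08,0.3,0.1,0],[2.6,0,0.25,0,0],[2.6,-0.03,0.25,0,0],[2.6,-0.03,0.25,0,0]],
  ],
)

```text
time: 43.58
eef_pos: [553.1, 319.1, 50.8]
eef_rot: [-2.16, -2.218, -0.094]
ft_force: [-8.8, -0.6, 6.1]
width: 25.8
```

```bash
python3 - <<'E'
from h import *
to((549.7,318.9,53));chk("w41")
E
```

```text
t 43.58 pos [553.1 319.1  50.8] jaw 1.5 toolshift cm [ 0.   -0.34 -0.22] q [0.3  0.49 1.58 0.08 1.03 0.24]
fixture xy 32.1 31.5 reaction from rail_y 6.0 rail_x 6.5
tilt world deg [0.62 4.26] up in tool deg [4.24 0.73] F [-8.8 -0.6  6.1] T [0.05 1.62 0.08] w 25.8
```

Request:
play_rows(
  rows=[
    [[2.6,0,-0.33,-0.1,0.1],[1.0,0,0,0,0],[1.0,0,0,0,0],[1.0,0,0,0,0]],
  ],
)

```text
time: 43.97
eef_pos: [549.0, 319.2, 51.9]
eef_rot: [-2.159, -2.216, -0.09]
ft_force: [-2.3, -0.1, 0.0]
width: 16.6
```

```bash
python3 - <<'E'
from h import *
to((549.7,318.9,53));chk("w42");import flat
E
```

```text
t 43.97 pos [549.  319.2  51.9] jaw 1.5 toolshift cm [-0.02  0.07 -0.11] q [0.3  0.49 1.59 0.08 1.04 0.24]
fixture xy 35.0 34.2 reaction from rail_y 1.6 rail_x 1.7
tilt world deg [0.42 4.23] up in tool deg [4.22 0.53] F [-2.3 -0.1  0. ] T [-0.    0.34  0.2 ] w 16.6
leg slope deg [-0.22 -0.19] z 25.98
board slope deg [0.27 0.02] z 11.99
```

Flat now (leg top at 25.98 mm). Two push rows: first a little toward rail_y, then along the diagonal.

Request:
play_rows(
  rows=[
    [[1.0,-0.18,0.25,-0.03,0.2],[1.0,-0.04,0.26,-0.05,0]],
  ],
)

```text
time: 44.23
eef_pos: [549.4, 319.1, 52.1]
eef_rot: [-2.155, -2.206, -0.08]
ft_force: [-10.0, -2.6, 6.1]
width: 17.1
```

```bash
python3 - <<'E'
from h import *
chk("w43");import flat
for _ in range(4): cam("scene")
chk("w44");print(sensors.get_state()["time"])
E
```

```text
fixture xy 34.7 34.0 reaction from rail_y 5.4 rail_x 8.8
tilt world deg [-0.24  4.38] up in tool deg [ 4.38 -0.14] F [-10.   -2.6   6.1] T [-0.35  1.58  0.51] w 17.1
leg slope deg [-0.26  0.31] z 26.2
board slope deg [0.72 0.07] z 11.99
fixture xy 34.7 34.1 reaction from rail_y 8.6 rail_x 5.9
tilt world deg [-0.23  4.36] up in tool deg [ 4.37 -0.12] F [-10.3   1.6   5.7] T [0.16 1.58 0.47] w 16.5
44.5833
```

View pics/w44.png

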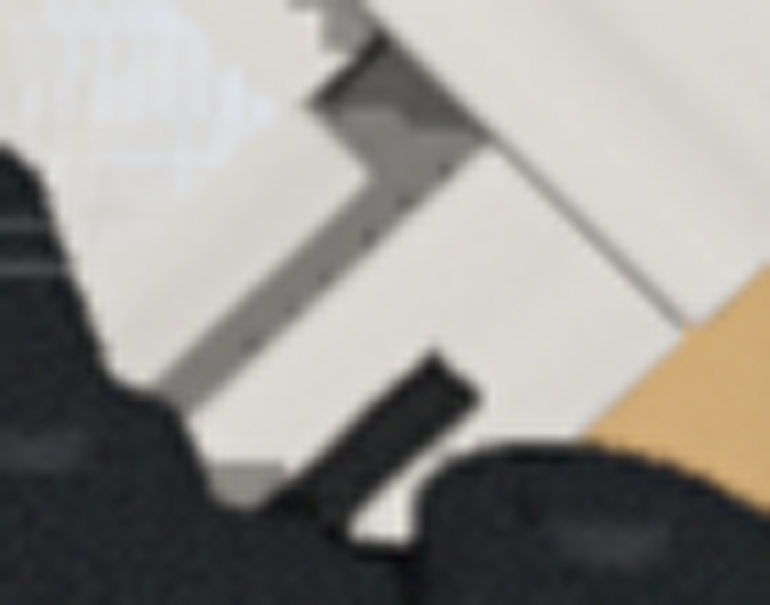

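View pics/w44b.png

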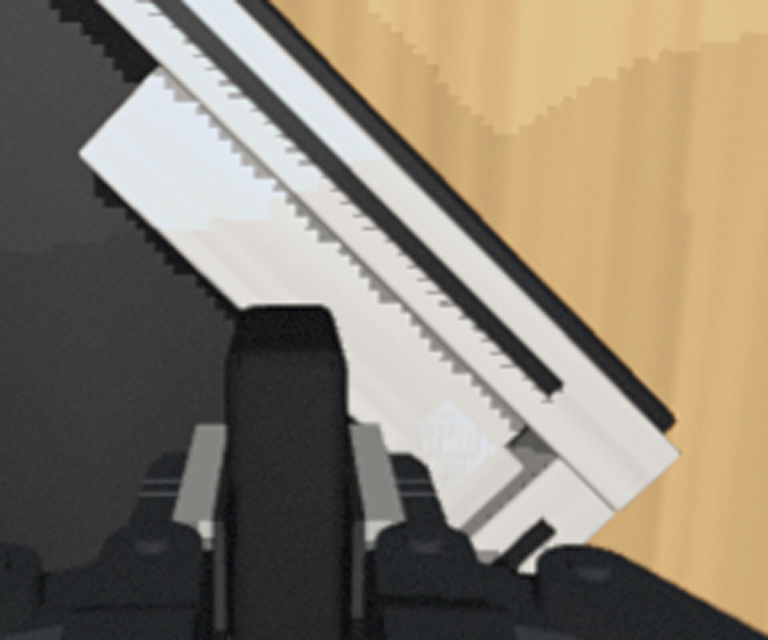

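```bash
python3 - <<'E'
from h import *
c=cam("wrist");g=cv2.GaussianBlur(cv2.cvtColor(c["frame"],cv2.COLOR_RGB2GRAY),(3,3),0).astype(float)
def edge(p0,p1,z,half=4,n=25):
    p0=np.array(p0)/3.2+[160,90];p1=np.array(p1)/3.2+[160,90];d=(p1-p0)/np.linalg.norm(p1-p0);nn=np.array([-d[1],d[0]])
    pts=[]
    t=np.linspace(-half,half,8*half+1)
    for s in np.linspace(.05,.95,n):
        q=p0+s*(p1-p0)+t[:,None]*nn
        v=cv2.remap(g.astype(np.float32),q[:,0].astype(np.float32)[None],q[:,1].astype(np.float32)[None],cv2.INTER_LINEAR)[0]
        gr=np.abs(np.gradient(v));k=gr.argmax()
        if gr[k]>3: pts.append(onplane(c,*q[k],z)[:2])
    vx,vy,x,y=cv2.fitLine(np.array(pts,np.float32),cv2.DIST_HUBER,0,.01,.01).ravel()
    a=np.degrees(np.arctan2(vy,vx))%180;N=np.array([-vy,vx]);r=(np.array(pts)-[x,y])@N
    return a,np.array([x,y]),N,len(pts),r.std()
L={}
for n,a in dict(leg_in=((85,158),(235,303),26),railx_out=((270,15),(665,415),12),railx_top_outer=((245,0),(670,445),32),legtip=((85,145),(150,75),26),raily=((482,538),(555,470),32),leg_y=((470,525),(520,475),26)).items():
    L[n]=edge(*a);print(n,round(L[n][0],2),L[n][1].round(1),L[n][3],round(L[n][4],2))
d=(L["leg_y"][1]-L["raily"][1])@L["raily"][2];print("gap raily",d)
E
```

```text
leg_in 137.08 [525.5 358.3] 25 0.1
railx_out 137.22 [586.6 360.5] 25 1.95
railx_top_outer 137.0 [571.4 367.4] 25 0.11
legtip 46.7 [517.5 381.8] 25 0.1
raily 47.36 [591.2 314.7] 25 0.05
leg_y 47.2 [590.6 309.9] 25 1.02
gap raily -2.8382118
```

```bash
python3 - <<'E'
import numpy as np
a=np.radians(137.05);ex=np.array([np.cos(a),np.sin(a)]);ey=np.array([-ex[1],ex[0]])
print("leg_in to rail_x outer (38 if touching)",(np.array([525.5,358.3])-[571.4,367.4])@ey)
print("tip to rail_y face (100)",(np.array([517.5,381.8])-[591.2,314.7])@ex)
E
```

```text
leg_in to rail_x outer (38 if touching) 37.93515028252484
tip to rail_y face (100) 99.6638578078315
```

Edge fits agree with full seating: 37.9 mm where contact gives 38, 99.7 mm where it gives 100, and the legs parallel to the rails within 0.1°. I'm handing in.

```bash
python3 - <<'E'
from h import *
tilt();print(order.job_done())
E
```

```text
tilt world deg [-0.22  4.37] up in tool deg [ 4.37 -0.12] F [-10.3   1.3   6.2] T [0.18 1.58 0.49] w 16.8
the job is handed in; nothing more can be done
None
```

I wound the timer to its stop, then laid the square flat inside the corner, and handed in at about 45 s while still holding it pressed against both rails.

- **Timer:** I turned the key clockwise in one long grip, until the torque jumped to 2.4 N m after about 152° of key turn. I then regripped it to check, and the torque rose at once (1.3 N m). The key's angle was the same after I let go.
- **Square home:** In the last camera check, the legs measured 37.9 mm and 99.7 mm against the rails, where full contact gives 38 and 100. They were parallel to the rails within about 0.1°.
- **Push:** The side push was steady at about 10 N, roughly 6–9 N toward each rail. Some of that goes into friction on the board, because there is also a downward component of about 6 N.
- **Flatness:** The leg top was at 26.2 mm, where lying flat gives 26.0. The fitted slope differed from the board's by up to 1°, which is near the noise of the depth readings.
- **Other things on the bench:** They looked undisturbed in a scene picture at about 36 s. I did not compare their positions number by number.

**What went wrong on the way:**
- The tool tilted by a few degrees during fast moves, so I released and regripped the square three times to lay it flat.
- On an early press the square stuck about 1.7 mm short of the second rail. I pushed it in and measured again.

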